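# Load the converter test fixture, shut its cover and bring the camera back

### The arm

A 6-joint arm with a two-finger parallel gripper is mounted at the origin on the work surface. World frame = base frame: x ahead of the robot, y to its left, z up, the work surface at z = 0. Lengths are in m, angles in rad, forces in N, time in s.
With the tool pointing down it reaches from about 0.3 to 0.75 m from the base axis. Payload 8.5 kg.
Tool frame: the origin (TCP) lies on the centre line of the jaws, within the pads' length; the fingertips stand 19 mm ahead of it and the grasp point (between the pads) is the TCP (finger_overhang is the distance from the TCP to the fingertips, in m); z points along the fingers, y is the line along which they close (so a half turn about z gives the same grasp; the last joint's range is limited). The gripper opens to 88 mm and grips with 3 to 60 N. Pads are 18 mm wide; open, the fingers measure 123 mm over their backs; the gripper's body (75 mm by 187 mm) begins 45 mm behind the grasp point.
Start: joints at [-1.323, 0.381, 1.297, -0, 1.464, -0.215], TCP at [0.246, -0.492, 0.258] pointing down, gripper open.
Joint ranges: [-3.11, 3.11], [-0.89, 2.33], [0.22, 2.48], [-1.42, 4.56], [0.17, 2.85], [-2.88, 2.88]. Speed limits (rad/s): [2.39, 2.39, 3.14, 3.14, 3.14, 3.14].

### API

Orientations are given as [roll, pitch, yaw] about the fixed x, y, z axes, in that order (R = Rz(yaw) Ry(pitch) Rx(roll)).
In Python, from workcell import * gives the robot as it stands.
- The arm moves only by the tool move_arm, never from a script. Its argument "plan" is a list of rows, each a list of 6 numbers: the shift along the tool's x, y, z in m, then the turn, a rotation vector about the tool's x, y, z in degrees. In form: [[dx, dy, dz, rx, ry, rz], ...]. A call has 1 to 8 rows; each row is the pose to reach, as a shift and turn from the pose commanded when the call began, along the tool's axes at that moment; what a row does not reach only later rows make up. A row lasts 1/12 s, in which the tool goes at most 41.7 mm and 7.16 degrees, less where a joint would pass 70% of its speed; a pose out of reach is approached as far as the arm can. A call with a gripper value outside its range is refused whole. "jaw" is the closure, from 0 (fully open) to 1 (shut), set as the call begins (left out, the last holds). The fingers move at their own pace and stop on an object; "grip_force" is the grip in N (left out, the last holds). Time passes only in rows, so rows that repeat a pose let the fingers close. It gives the time, the measured TCP pose, the force, the opening and the grip force at its end, in the units of the state.
- state(): the state, without advancing time (a new reading comes with each control period).
- grab_frame(name): name is "scene" or "top" or "wrist"; returns the picture (480x640x3 uint8, red, green, blue); there is no depth.
- camera_info(name): a dict with "fov_y" (degrees; the focal length in pixels is half the picture's height over the tangent of half this angle, whatever the lens; pixels are square), "cx", "cy" (the principal point, pixels), "distortion" ([k1, k2, p1, p2, k3] as OpenCV has them; the pictures are not rectified), "eye" and "rotation" of the camera in the world; the wrist camera has in their place "T_tool_cam" (4x4, takes a point from camera to tool coordinates, whose origin is the TCP and whose axes are the flange's). Camera axes: x right, y down, z forward; pixel columns grow to the right and rows downward; lengths in m; the calibration is good to about 2 mm. A picture is of the moment at which its call begins: read the wrist's pose just before it. camera_info takes no time and is no camera call.
- job_done(): hands the job in; it is judged then, once.
The state is a dict: "time_s": time; "joint_positions": joint angles; "joint_vel": joint speeds; "tau": joint torques, N m; "tcp_pos": TCP position; "orientation": TCP orientation; "contact_force": force on the tool from outside, world axes, zero at the start; "moment": the same for the moment, N m; "gripper_width": opening from 0.0 (shut) to 1.0 (fully open); "gripper_force": force on a finger pad.
Only numpy, scipy, OpenCV 4.12 (cv2) and the standard library are available. Lean on these libraries where they do the work, as an engineer would, in place of code of your own. Each camera call takes 0.05 s, during which the arm holds its last target. There are 200 camera calls.

### The job

Swing the inspection camera on its stiff arm aside, well clear of the test fixture, then open the fixture's clear cover about upright, and put every aluminium converter module that lies on the desk into a pocket of the nest, one to a pocket, lying flat on the pocket floor. Lower the cover gently until it is fully down on its stop posts, and only then swing the camera back until it stands over the middle of the pocket row, and leave it there. Do not disturb the fuse jar, the logic probe or the hex key case.

Things in the scene. Friction and masses are not known exactly. Their poses are not given: they have to be found in the camera images.
- fixture: test fixture, fixed: black plate 20 mm thick with four pockets in a row along y, under a hinged clear cover. Origin on the desk under the middle of the row; x towards the hinge (away from the robot at yaw 0), z up. Plate x -56 to +99, y +-135 mm. Hinge cheeks (x 100, y +-127) rise to 70 mm; two stop posts (12 mm wide, top 56 mm above the desk, x -47, y +-127) carry the shut cover
- pocket0 (a point): centre of the mouth of pocket 0 (fixture x 0, y -99 mm), 20 mm above the desk. The pocket is 78 mm long along the fixture's x, 41 mm wide, 12 mm deep: a seated module's centre is 26 mm above the desk and its top 44 mm; pockets are 66 mm apart. Any pocket serves for any module
- pocket1 (a point): centre of the mouth of pocket 1 (fixture x 0, y -33 mm), 20 mm above the desk. The pocket is 78 mm long along the fixture's x, 41 mm wide, 12 mm deep: a seated module's centre is 26 mm above the desk and its top 44 mm; pockets are 66 mm apart. Any pocket serves for any module
- pocket2 (a point): centre of the mouth of pocket 2 (fixture x 0, y 33 mm), 20 mm above the desk. The pocket is 78 mm long along the fixture's x, 41 mm wide, 12 mm deep: a seated module's centre is 26 mm above the desk and its top 44 mm; pockets are 66 mm apart. Any pocket serves for any module
- pocket3 (a point): centre of the mouth of pocket 3 (fixture x 0, y 99 mm), 20 mm above the desk. The pocket is 78 mm long along the fixture's x, 41 mm wide, 12 mm deep: a seated module's centre is 26 mm above the desk and its top 44 mm; pockets are 66 mm apart. Any pocket serves for any module
- nest_middle (a point): middle of the row of four pockets, at plate-top height (20 mm); between pockets 1 and 2
- cover (a joint): angle of the cover: 0 = shut, down on its stop posts; grows as its handle end is lifted and tipped away about the hinge; upper stop 1.75 (just past upright). The hinge is stiff: the cover stays at any angle where it is let go; moving it takes about 2 to 6 N at the handle
- cover_hinge (a point): middle of the cover's hinge axis, at fixture x +100, y 0, 60 mm above the desk; the axis runs along the fixture's y
- cover_handle (a point): middle of the cover's handle: black round bar 12 mm thick, 130 mm long, parallel to the hinge axis and 198 mm from it, in the cover's plane, 40 mm clear of its front edge, on two 8 mm arms 60 mm either side of the middle. At angle a it is 198*cos(a) mm in front of the hinge and 198*sin(a) mm above it. Cover 234 mm wide, 8 mm thick, aluminium frame, clear pane
- camera_arm (a joint): angle of the swing arm on its post, about the vertical, growing anticlockwise seen from above: about 1.1 to 1.3 = camera over the middle of the pocket row, 0 = swung aside, the arm pointing about towards the robot's side of the desk (fixture -x), well clear of the fixture; range -0.6 to 1.8, starts at 0.95 to 1.4. It is stiff and stays where it is left; about 2 N at the camera moves it
- swing_pivot (a point): axis of the swing arm on its fixed post beside the fixture (round foot 84 mm across, post 22 mm across and 225 mm high), at arm height, 180 mm above the desk
- camera_top (a point): centre of the top face of the inspection camera, a vertical round grey barrel 38 mm in diameter at the end of the arm, 260 mm from the pivot. Top 255 mm above the desk, lens end 116 mm; the arm (18 mm thick, with a 54 mm wide collar round the barrel) meets it 168 to 192 mm above the desk, so the top 60 mm is free to grip
- module0: loose converter module (2 to 4 of the four are present, all alike; None if absent): square aluminium bar 72 x 36 x 36 mm, black end caps, dark lengthwise grooves, 0.10 to 0.20 kg; origin at its centre (18 mm above the desk when lying), x along its 72 mm length. Any long face may be down, either end forward
- module1: loose converter module (2 to 4 of the four are present, all alike; None if absent): square aluminium bar 72 x 36 x 36 mm, black end caps, dark lengthwise grooves, 0.10 to 0.20 kg; origin at its centre (18 mm above the desk when lying), x along its 72 mm length. Any long face may be down, either end forward
- module2: loose converter module (2 to 4 of the four are present, all alike; None if absent): square aluminium bar 72 x 36 x 36 mm, black end caps, dark lengthwise grooves, 0.10 to 0.20 kg; origin at its centre (18 mm above the desk when lying), x along its 72 mm length. Any long face may be down, either end forward
- module3: loose converter module (2 to 4 of the four are present, all alike; None if absent): square aluminium bar 72 x 36 x 36 mm, black end caps, dark lengthwise grooves, 0.10 to 0.20 kg; origin at its centre (18 mm above the desk when lying), x along its 72 mm length. Any long face may be down, either end forward
- fuse_jar: bystander: squat amber glass jar with black cap, 64 mm across, 60 mm high, loose; origin under its centre
- probe: bystander: yellow plastic logic probe, 170 mm long, 18 mm thick, lying loose; origin under its middle, x along it
- hex_case: bystander: red hex key case 100 x 55 x 20 mm with steel keys on top, loose; origin under its centre
There are look-alikes about, which are no part of the job. Leave any yellow look-alike of the module3 alone.

How it is judged:
On the way, in this order (a step that is already met when the one before it is completed fails the run):
1. the camera is swung aside, clear of the fixture (over 150 mm from the middle of the pocket row) (horizontal distance between camera_top and nest_middle above 0.15 m), for 0.2 s.
2. the cover is open, about upright (over 1.3 rad) (value of joint cover above 1.3 rad), for 0.2 s.
3. with the cover still open (over 1.1 rad), every module lies in a pocket (value of joint cover above 1.1 rad and ((horizontal distance between module0 and pocket0 below 0.01 m and z of module0 in the frame of fixture below 0.03 m) or (horizontal distance between module0 and pocket1 below 0.01 m and z of module0 in the frame of fixture below 0.03 m) or (horizontal distance between module0 and pocket2 below 0.01 m and z of module0 in the frame of fixture below 0.03 m) or (horizontal distance between module0 and pocket3 below 0.01 m and z of module0 in the frame of fixture below 0.03 m)) and angle between the x axis of each of module0, module1, module2, module3 and the x axis of fixture, either way round below 0.15 rad and ((horizontal distance between module1 and pocket0 below 0.01 m and z of module1 in the frame of fixture below 0.03 m) or (horizontal distance between module1 and pocket1 below 0.01 m and z of module1 in the frame of fixture below 0.03 m) or (horizontal distance between module1 and pocket2 below 0.01 m and z of module1 in the frame of fixture below 0.03 m) or (horizontal distance between module1 and pocket3 below 0.01 m and z of module1 in the frame of fixture below 0.03 m)) and ((horizontal distance between module2 and pocket0 below 0.01 m and z of module2 in the frame of fixture below 0.03 m) or (horizontal distance between module2 and pocket1 below 0.01 m and z of module2 in the frame of fixture below 0.03 m) or (horizontal distance between module2 and pocket2 below 0.01 m and z of module2 in the frame of fixture below 0.03 m) or (horizontal distance between module2 and pocket3 below 0.01 m and z of module2 in the frame of fixture below 0.03 m)) and ((horizontal distance between module3 and pocket0 below 0.01 m and z of module3 in the frame of fixture below 0.03 m) or (horizontal distance between module3 and pocket1 below 0.01 m and z of module3 in the frame of fixture below 0.03 m) or (horizontal distance between module3 and pocket2 below 0.01 m and z of module3 in the frame of fixture below 0.03 m) or (horizontal distance between module3 and pocket3 below 0.01 m and z of module3 in the frame of fixture below 0.03 m))), for 0.2 s.
4. the cover is fully down on its stop (under 0.04 rad) (value of joint cover below 0.04 rad), for 0.2 s.
5. the camera stands over the middle of the pocket row (within 35 mm) (horizontal distance between camera_top and nest_middle below 0.035 m), for 0.2 s.
At the end, for the whole second after the job is handed in: every module present lies at rest in a pocket (centre within 10 mm of the pocket's centre, less than 30 mm above the desk, along the pocket within 0.15 rad), the cover is down (under 0.04 rad) and the camera stands still over the middle of the pocket row (within 35 mm horizontally) (((horizontal distance between module0 and pocket0 below 0.01 m and z of module0 in the frame of fixture below 0.03 m) or (horizontal distance between module0 and pocket1 below 0.01 m and z of module0 in the frame of fixture below 0.03 m) or (horizontal distance between module0 and pocket2 below 0.01 m and z of module0 in the frame of fixture below 0.03 m) or (horizontal distance between module0 and pocket3 below 0.01 m and z of module0 in the frame of fixture below 0.03 m)) and angle between the x axis of each of module0, module1, module2, module3 and the x axis of fixture, either way round below 0.15 rad and ((horizontal distance between module1 and pocket0 below 0.01 m and z of module1 in the frame of fixture below 0.03 m) or (horizontal distance between module1 and pocket1 below 0.01 m and z of module1 in the frame of fixture below 0.03 m) or (horizontal distance between module1 and pocket2 below 0.01 m and z of module1 in the frame of fixture below 0.03 m) or (horizontal distance between module1 and pocket3 below 0.01 m and z of module1 in the frame of fixture below 0.03 m)) and ((horizontal distance between module2 and pocket0 below 0.01 m and z of module2 in the frame of fixture below 0.03 m) or (horizontal distance between module2 and pocket1 below 0.01 m and z of module2 in the frame of fixture below 0.03 m) or (horizontal distance between module2 and pocket2 below 0.01 m and z of module2 in the frame of fixture below 0.03 m) or (horizontal distance between module2 and pocket3 below 0.01 m and z of module2 in the frame of fixture below 0.03 m)) and ((horizontal distance between module3 and pocket0 below 0.01 m and z of module3 in the frame of fixture below 0.03 m) or (horizontal distance between module3 and pocket1 below 0.01 m and z of module3 in the frame of fixture below 0.03 m) or (horizontal distance between module3 and pocket2 below 0.01 m and z of module3 in the frame of fixture below 0.03 m) or (horizontal distance between module3 and pocket3 below 0.01 m and z of module3 in the frame of fixture below 0.03 m)) and linear speed of each of module0, module1, module2, module3 below 0.02 m/s and value of joint cover below 0.04 rad and horizontal distance between camera_top and nest_middle below 0.035 m and velocity of joint camera_arm between -0.05 and 0.05 rad/s); the robot touches nothing.
It fails at once if the cover is slammed: moving down faster than 1 rad/s in its last 0.25 rad (value of joint cover below 0.25 rad and velocity of joint cover below -1 rad/s).
It fails at once if the fuse jar, logic probe or hex key case is moved by more than 40 mm or the jar tipped (distance of any of fuse_jar, probe, hex_case from where it was at the start of the episode above 0.04 m or angle between fuse_jar's own z axis and vertical above 0.5 rad).
Of module0, module1, module2, module3 only 2 to 4 are there at a start; the rules pass over those that are not, and their reading is None.
At some moment in a run one of module0, module1, module2, module3 may be knocked a few centimetres aside while the robot is not near it.
Once in a run the grip may slacken for a moment while it holds something.
It also fails if it takes over 210 s, if anything falls off the work surface, if the arm or the gripper's body presses on something with over 40 N, if the wrist force passes 120 N, or if a joint passes its speed limit or range.

## Working session

There is one attempt and no reset: what is moved stays moved. The work goes in short steps, Python scripts to look and compute and a tool call to move; the robot and the scene stay as the last step left them, time stands still between calls to the robot, and variables do not carry over. Pictures are saved under pics/ and viewed, at most 14 in all, crops included, and the job is handed in when it is done.

Besides the shell and the picture viewer there is one more tool, called after ">>>" in YAML: its name, and indented under it one key for each argument. move_arm: Moves the arm, as the interface text tells. Its arguments: {"type":"object","properties":{"plan":{"type":"array","items":{"type":"array","items":{"type":"number"}}},"jaw":{"type":"number"},"grip_force":{"type":"number"}},"required":["plan"]}

```bash
ls; mkdir -p pics; python3 - <<'E'
from workcell import *
import cv2
print(state())
for n in ("scene","top","wrist"):
    print(n,camera_info(n))
for n in ("scene","top"):
    cv2.imwrite(f"pics/{n}0.png",grab_frame(n)[:,:,::-1])
E
```

```text
pics
{'time_s': 0.0, 'joint_positions': array([-1.32327936e+00,  3.81238921e-01,  1.29824894e+00, -3.00491366e-05,
        1.46361517e+00, -2.15295383e-01]), 'joint_vel': array([ 0.00186922, -0.00120951, -0.00093459, -0.00083088, -0.00132781,
        0.00017736]), 'tau': array([-7.06912142e-04, -4.37933528e+01, -2.24559027e+01,  7.13289483e-02,
        3.52498319e-02, -1.15861735e-04]), 'tcp_pos': array([ 0.24548741, -0.49189419,  0.25711869]), 'orientation': array([-3.14011076e+00, -2.93488891e-04,  4.62815374e-01]), 'contact_force': array([-0.2741232 ,  0.22335303, -0.28625974]), 'moment': array([-0.04345674, -0.01421128, -0.0268879 ]), 'gripper_force': 0.0, 'gripper_width': 0.9986253557914779}
scene {'fov_y': 52.79909748742602, 'cx': 324.38082852201524, 'cy': 244.94961970880257, 'distortion': array([-0.00611352,  0.        ,  0.        ,  0.        ,  0.        ]), 'eye': array([ 1.26084846, -0.11996211,  0.90291798]), 'rotation': array([-2.34092577,  0.00320454,  1.43243204])}
top {'fov_y': 44.22233607115392, 'cx': 319.8088405018631, 'cy': 233.08331591242703, 'distortion': array([-0.00816205,  0.        ,  0.        ,  0.        ,  0.        ]), 'eye': array([ 0.33071337, -0.01747112,  1.71044051]), 'rotation': array([-3.04306285, -0.00973135, -1.54411549])}
wrist {'fov_y': 67.68942244320863, 'cx': 316.1485496538861, 'cy': 231.7086110897698, 'distortion': array([0.0181146, 0.       , 0.       , 0.       , 0.       ]), 'T_tool_cam': array([[-3.19171731e-04, -9.60899749e-01, -2.76896317e-01,
         7.21892074e-02],
       [ 9.99999942e-01, -3.39825307e-04,  2.66032423e-05,
         5.69458346e-04],
       [-1.19659425e-04, -2.76896293e-01,  9.60899802e-01,
        -1.26151388e-01],
       [ 0.00000000e+00,  0.00000000e+00,  0.00000000e+00,
         1.00000000e+00]])}
```

View pics/top0.png

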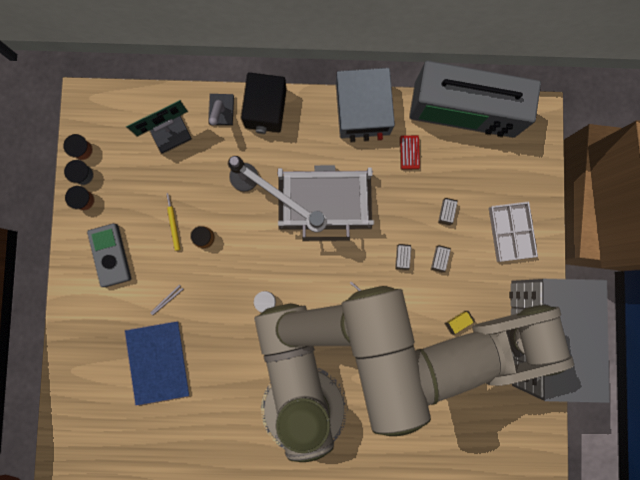

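View pics/scene0.png

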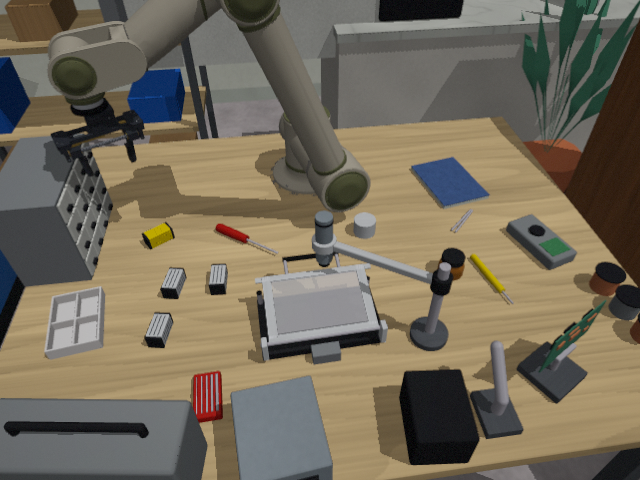

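```bash
cat > h.py <<'E'
from workcell import *
import cv2, numpy as np
from scipy.spatial.transform import Rotation as Ro
def cam(n,st=None):
    c=camera_info(n); f=240/np.tan(np.radians(c["fov_y"]/2))
    K=np.array([[f,0,c["cx"]],[0,f,c["cy"]],[0,0,1]])
    if n=="wrist":
        st=st or state(); T=np.eye(4); T[:3,:3]=Ro.from_euler("xyz",st["orientation"]).as_matrix(); T[:3,3]=st["tcp_pos"]
        T=T@c["T_tool_cam"]; return K,c["distortion"],T[:3,:3],T[:3,3]
    return K,c["distortion"],Ro.from_euler("xyz",c["rotation"]).as_matrix(),c["eye"]
def onplane(C,px,z):
    K,d,R,e=C; p=cv2.undistortPoints(np.array(px,float).reshape(-1,1,2),K,d).reshape(-1,2)
    r=np.c_[p,np.ones(len(p))]@R.T; return e+r*((z-e[2])/r[:,2])[:,None]
def proj(C,P):
    K,d,R,e=C; P=(np.array(P,float).reshape(-1,3)-e)@R
    return cv2.projectPoints(P,np.zeros(3),np.zeros(3),K,d)[0].reshape(-1,2)
def tool(p,yaw=None,st=None):
    "tool-frame shift to world point p"
    st=st or state(); R=Ro.from_euler("xyz",st["orientation"]).as_matrix()
    return R.T@(np.array(p)-st["tcp_pos"])
E
python3 - <<'E'
from h import *
C=cam("top"); S=cam("scene")
img=cv2.imread("pics/top0.png")
cv2.imwrite("pics/crop1.png",cv2.resize(img[140:280,225:475],None,fx=3.2,fy=3.2,interpolation=cv2.INTER_CUBIC))
g=cv2.cvtColor(img,cv2.COLOR_BGR2HSV)
m=((g[...,1]<70)&(g[...,2]>120)).astype(np.uint8)
n,l,s,c=cv2.connectedComponentsWithStats(m)
for i in range(1,n):
    if 15<s[i,4]<6000 and s[i,1]>140 and 200<s[i,0]<480: print(s[i],c[i],onplane(C,c[i],.036)[0].round(3))
print("camtop",onplane(C,(317,217),.255),onplane(S,(324,217),.255),"pivot",onplane(C,(236,161),.225),onplane(S,(441,270),.225))
E
```

```text
[402 142   3  23  37] [403.21621622 153.75675676] [ 0.734 -0.264  0.036]
[230 157   8   8  52] [233.5 160.5] [0.7   0.225 0.036]
[ 243  165  131   71 4628] [320.87554019 196.38764045] [ 0.602 -0.03   0.036]
[367 167   6   9  40] [369.65 171.2 ] [ 0.68  -0.168  0.036]
[441 200  17  22 238] [448.6092437  210.56722689] [ 0.572 -0.397  0.036]
[397 246  14  22 274] [403.69343066 256.29562044] [ 0.437 -0.269  0.036]
[434 247  17  23 264] [441.52651515 258.25378788] [ 0.434 -0.377  0.036]
[350 282  11   9  29] [354.65517241 285.75862069] [ 0.35  -0.132  0.036]
[253 291  22  21 336] [263.39285714 300.66964286] [0.301 0.124 0.036]
[ 348  294   54   62 2377] [374.81405133 324.68531763] [ 0.242 -0.191  0.036]
[258 311  36  43 714] [271.00420168 332.99579832] [0.212 0.1   0.036]
[ 364  353   54   79 2856] [390.4912465  392.70378151] [ 0.056 -0.238  0.036]
[ 271  357   37   49 1187] [288.44229149 379.03959562] [0.087 0.047 0.036]
[261 386  16  52 451] [269.66297118 411.84478936] [-0.004  0.096  0.036]
[275 438   6   7  22] [277.81818182 441.09090909] [-0.082  0.071  0.036]
[292 451  31   8  72] [306.84722222 455.52777778] [-0.119 -0.01   0.036]
[290 452  11   3  20] [294.55 452.95] [-0.113  0.024  0.036]
camtop [[ 0.51483227 -0.01975049  0.255     ]] [[ 0.51743672 -0.01932233  0.255     ]] pivot [[0.65697626 0.19099416 0.225     ]] [[0.66782237 0.18537327 0.225     ]]
```

View pics/crop1.png

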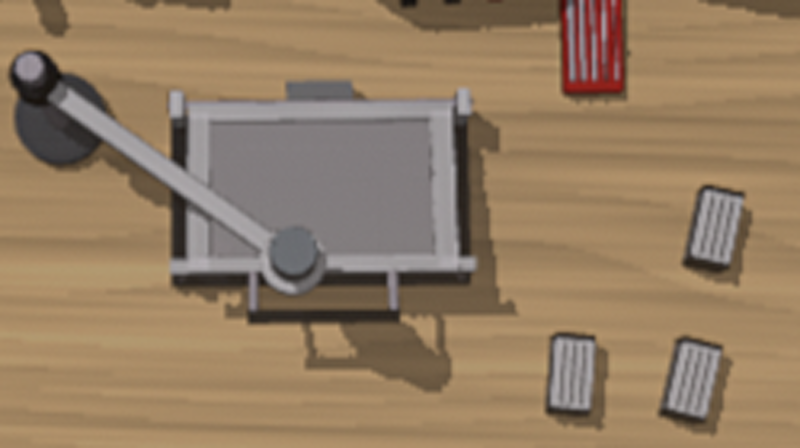

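```bash
python3 - <<'E'
from h import *
C=cam("top"); S=cam("scene")
q=lambda x,y:(225+x/3.2,140+y/3.2)
for nm,p,z in [("cheekL",(177,100),.07),("cheekR",(463,98),.07),("postL",(180,267),.064),("postR",(467,265),.064),("hL",(249,317),.066),("hR",(399,317),.066),("plateFL",(175,284),.02),("plateFR",(469,283),.02),("m2",(715,228),.036),("m0",(571,373),.036),("m1",(692,379),.036)]:
    print(nm,onplane(C,q(*p),z)[0].round(4))
for nm,p,z in [("camtop",(294,250),.255)]: print(nm,onplane(C,q(*p),z)[0].round(4))
img=cv2.imread("pics/top0.png")
g=cv2.cvtColor(img,cv2.COLOR_BGR2HSV)
m=((g[...,1]<70)|(g[...,2]<60)).astype(np.uint8)
for a in [(436,194,30,36),(390,238,26,38),(428,240,28,38)]:
    x,y,w,h=a; sub=m[y:y+h,x:x+w]; n,l,s,c=cv2.connectedComponentsWithStats(sub); i=1+s[1:,4].argmax()
    k=np.argwhere(l==i)[:,::-1]+[x,y]; r=cv2.minAreaRect(onplane(C,k,.036)[:,:2].astype(np.float32)); print(r)
S_=cv2.imread("pics/scene0.png"); 
for nm,p,z in [("hL",(285,258),.066),("hR",(342,254),.066)]: print(nm,onplane(S,p,z)[0].round(4))
E
```

```text
cheekL [0.6652 0.0868 0.07  ]
cheekR [ 0.6743 -0.1651  0.07  ]
postL [0.518  0.0797 0.064 ]
postR [ 0.5268 -0.1719  0.064 ]
hL [0.4755 0.0179 0.066 ]
hR [ 0.4792 -0.1131  0.066 ]
plateFL [0.5075 0.0862 0.02  ]
plateFR [ 0.5158 -0.1781  0.02  ]
m2 [ 0.5697 -0.3962  0.036 ]
m0 [ 0.4362 -0.2687  0.036 ]
m1 [ 0.4337 -0.3764  0.036 ]
camtop [ 0.512  -0.0195  0.255 ]
((0.5693998336791992, -0.3945133686065674), (0.04205731302499771, 0.07339858263731003), 78.94181060791016)
((0.4356743395328522, -0.26822012662887573), (0.04018783941864967, 0.06961143016815186), 86.40667724609375)
((0.43312379717826843, -0.37477779388427734), (0.04150202125310898, 0.07072968035936356), 77.46114349365234)
hL [ 0.4373 -0.1042  0.066 ]
hR [0.4433 0.0346 0.066 ]
```

```bash
cat >> h.py <<'E'
def plan(wps,st=None):
    "wps: world (x,y,z,yaw) tool down; prints rows relative, each wp from the previous one"
    st=st or state(); p=st["tcp_pos"]; R=Ro.from_euler("xyz",st["orientation"])
    for w in wps:
        Rw=Ro.from_euler("xyz",[np.pi,0,w[3]]); d=R.inv().apply(np.array(w[:3])-p); r=np.degrees((R.inv()*Rw).as_rotvec())
        n=int(np.ceil(max(np.linalg.norm(d)/.0417,np.linalg.norm(r)/7.16)-.02))
        print(np.r_[d.round(4),r.round(2)].tolist(),"rows",n); p=np.array(w[:3]); R=Rw
E
python3 - <<'E'
from h import *
C=cam("top"); print("foot",onplane(C,(225+60/3.2,140+118/3.2),0.008)); 
print(proj(cam("scene"),[[.472,-.047,.06],[.475,.018,.06],[.479,-.113,.06]]))
plan([(.2455,-.4919,.36,.46),(.513,-.02,.36,1.5),(.513,-.02,.228,1.5)])
# arc from camera about pivot
pv=np.array([.664,.190])
c=np.array([.5135,-.0195]); r=np.linalg.norm(c-pv); print("r",r); a0=np.arctan2(*(c-pv)[::-1]); print(a0)
p0=np.r_[c,0.228]; R=Ro.from_euler("xyz",[np.pi,0,1.5])
for k in range(1,10):
    a=a0-k*.115; P=np.r_[pv+r*np.array([np.cos(a),np.sin(a)]),.228]; print(R.inv().apply(P-p0).round(4).tolist(),np.degrees(k*.115).round(2),P.round(3))
E
```

```text
foot [[0.65815128 0.19691864 0.008     ]]
[[310.21799032 267.62437193]
 [337.29313625 265.74042722]
 [282.85234159 272.63102986]]
[0.0, -0.0001, -0.1028, -0.07, -0.01, 0.16] rows 3
[0.4492, -0.3041, -0.0, 0.0, 0.0, -59.59] rows 13
[0.0, -0.0, 0.132, 0.0, 0.0, 0.0] rows 4
r 0.2579544533439964
-2.193749726873117
[0.017, -0.0243, -0.0] 6.59 [ 0.49  -0.001  0.228]
[0.0366, -0.0465, -0.0] 13.18 [0.47  0.02  0.228]
[0.0587, -0.0663, -0.0] 19.77 [0.452 0.044 0.228]
[0.0829, -0.0834, -0.0] 26.36 [0.436 0.069 0.228]
[0.1089, -0.0977, -0.0] 32.95 [0.424 0.096 0.228]
[0.1364, -0.1088, -0.0] 39.53 [0.415 0.124 0.228]
[0.1649, -0.1168, -0.0] 46.12 [0.409 0.153 0.228]
[0.1942, -0.1214, -0.0] 52.71 [0.406 0.183 0.228]
[0.2238, -0.1226, -0.0] 59.3 [0.407 0.212 0.228]
```

>>> move_arm:
  plan:
    - [0, 0, -0.103, 0, 0, 0]
    - [0, 0, -0.103, 0, 0, 0]
    - [0, 0, -0.103, 0, 0, 0]
    - [0.15, -0.1, -0.103, 0, 0, -20]
    - [0.15, -0.1, -0.103, 0, 0, -20]
    - [0.15, -0.1, -0.103, 0, 0, -20]
    - [0.15, -0.1, -0.103, 0, 0, -20]
    - [0.15, -0.1, -0.103, 0, 0, -20]
  jaw: 0

```text
time_s: 0.77
tcp_pos: [0.3366, -0.3316, 0.3611]
orientation: [3.141, -0.001, 0.815]
contact_force: [0.6, -0.7, 0.6]
gripper_width: 1.0
gripper_force: 0.0
```

```bash
python3 - <<'E'
from h import *
plan([(.513,-.02,.36,1.5),(.513,-.02,.228,1.5)])
E
```

```text
[0.3478, -0.0852, 0.0015, 0.03, -0.05, -39.22] rows 9
[0.0, -0.0, 0.132, 0.0, 0.0, 0.0] rows 4
```

>>> move_arm:
  plan:
    - [0.348, -0.085, 0.001, 0, 0, -39.2]
    - [0.348, -0.085, 0.001, 0, 0, -39.2]
    - [0.348, -0.085, 0.001, 0, 0, -39.2]
    - [0.348, -0.085, 0.001, 0, 0, -39.2]
    - [0.348, -0.085, 0.001, 0, 0, -39.2]
    - [0.348, -0.085, 0.001, 0, 0, -39.2]
    - [0.348, -0.085, 0.001, 0, 0, -39.2]
    - [0.348, -0.085, 0.001, 0, 0, -39.2]

```text
time_s: 1.43
tcp_pos: [0.501, -0.0441, 0.3596]
orientation: [-3.141, -0.0, 1.496]
contact_force: [0.3, -1.0, -0.1]
gripper_width: 1.004
gripper_force: 0.0
```

```bash
python3 - <<'E'
from h import *
plan([(.513,-.02,.36,1.5),(.513,-.02,.228,1.5)])
E
```

```text
[0.025, 0.0101, -0.0004, -0.02, -0.0, -0.21] rows 1
[0.0, -0.0, 0.132, 0.0, 0.0, 0.0] rows 4
```

>>> move_arm:
  plan:
    - [0.024, 0.008, 0, 0, 0, 0]
    - [0.024, 0.008, 0, 0, 0, 0]
    - [0.024, 0.008, 0.04, 0, 0, 0]
    - [0.024, 0.008, 0.08, 0, 0, 0]
    - [0.024, 0.008, 0.11, 0, 0, 0]
    - [0.024, 0.008, 0.132, 0, 0, 0]
    - [0.024, 0.008, 0.132, 0, 0, 0]

```text
time_s: 2.02
tcp_pos: [0.5084, -0.023, 0.2237]
orientation: [-3.133, -0.002, 1.495]
contact_force: [0.7, 0.2, -0.9]
gripper_width: 0.994
gripper_force: 0.0
```

>>> move_arm:
  plan:
    - [0, 0, 0, 0, 0, 0]
    - [0, 0, 0, 0, 0, 0]
    - [0, 0, 0, 0, 0, 0]
    - [0, 0, 0, 0, 0, 0]
    - [0, 0, 0, 0, 0, 0]
    - [0, 0, 0, 0, 0, 0]
  jaw: 1
  grip_force: 15

```text
time_s: 2.52
tcp_pos: [0.5105, -0.023, 0.2284]
orientation: [3.141, 0.0, 1.496]
contact_force: [0.0, -0.4, 0.1]
gripper_width: 0.568
gripper_force: 0.0
```

>>> move_arm:
  plan:
    - [0, 0, 0, 0, 0, 0]
    - [0, 0, 0, 0, 0, 0]
    - [0, 0, 0, 0, 0, 0]
    - [0, 0, 0, 0, 0, 0]

```text
time_s: 2.85
tcp_pos: [0.5108, -0.0227, 0.2282]
orientation: [3.14, -0.0, 1.496]
contact_force: [3.5, 3.0, 1.9]
gripper_width: 0.428
gripper_force: 15.0
```

>>> move_arm:
  plan:
    - [0.017, -0.024, 0, 0, 0, 6.6]
    - [0.037, -0.0465, 0, 0, 0, 13.2]
    - [0.059, -0.066, 0, 0, 0, 19.8]
    - [0.083, -0.083, 0, 0, 0, 26.4]
    - [0.109, -0.098, 0, 0, 0, 33]
    - [0.136, -0.109, 0, 0, 0, 39.5]
    - [0.165, -0.117, 0, 0, 0, 46]
    - [0.165, -0.117, 0, 0, 0, 46]

```text
time_s: 3.52
tcp_pos: [0.401, 0.1531, 0.2276]
orientation: [-3.136, 0.008, 0.689]
contact_force: [-20.1, -2.2, 14.5]
gripper_width: 0.427
gripper_force: 15.0
```

```bash
python3 - <<'E'
from h import *
print(state()); cv2.imwrite("pics/scene1.png",grab_frame("scene")[:,:,::-1])
E
```

```text
{'time_s': 3.5167, 'joint_positions': array([ 8.74239134e-02,  2.01221210e-01,  1.65514521e+00, -8.41993549e-05,
        1.29438143e+00,  9.69360586e-01]), 'joint_vel': array([-0.06073801,  0.00216208, -0.00143921, -0.01472945,  0.01545097,
       -0.28396258]), 'tau': array([ -0.4389979 , -24.5148325 , -24.93936181,   0.08168485,
        -4.74021837,   2.89731659]), 'tcp_pos': array([0.40097589, 0.15307613, 0.22764818]), 'orientation': array([-3.13647891,  0.00759436,  0.68890242]), 'contact_force': array([-20.05182737,  -2.18367282,  14.50745253]), 'moment': array([-0.24332154,  3.10646324,  0.1096947 ]), 'gripper_force': 14.977682561147958, 'gripper_width': 0.42653341531984934}
```

View pics/scene1.png

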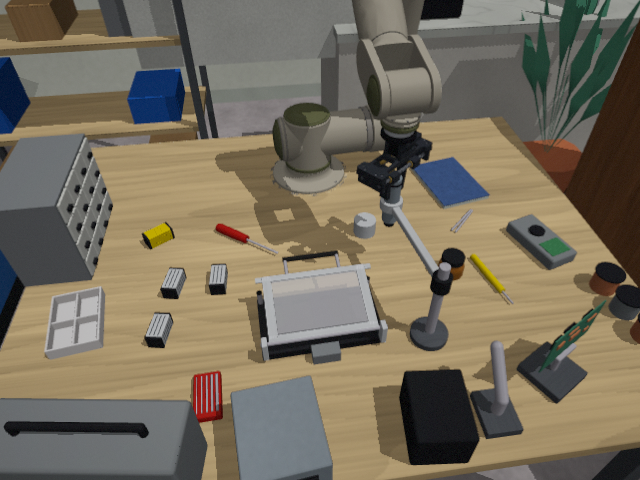

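>>> move_arm:
  plan:
    - [0.015, -0.026, 0, 0, 0, 6.6]
    - [0.032, -0.05, 0, 0, 0, 13]
    - [0.032, -0.05, 0, 0, 0, 13]
    - [0.032, -0.05, 0, 0, 0, 13]

```text
time_s: 3.9
tcp_pos: [0.3981, 0.2098, 0.2277]
orientation: [3.141, 0.001, 0.468]
contact_force: [-1.5, -0.3, 0.2]
gripper_width: 0.425
gripper_force: 15.0
```

>>> move_arm:
  plan:
    - [0, 0, 0, 0, 0, 0]
    - [0, 0, 0, 0, 0, 0]
    - [0, 0, 0, 0, 0, 0]
    - [0, 0, 0, 0, 0, 0]
    - [0, 0, -0.04, 0, 0, 0]
    - [0, 0, -0.08, 0, 0, 0]
    - [0, 0, -0.1, 0, 0, 0]
    - [0, 0, -0.1, 0, 0, 0]
  jaw: 0.3

```text
time_s: 4.57
tcp_pos: [0.3998, 0.2091, 0.3321]
orientation: [3.139, -0.008, 0.466]
contact_force: [-0.2, -0.3, 0.0]
gripper_width: 0.701
gripper_force: 0.0
```

```bash
python3 - <<'E'
from h import *
plan([(.474,-.047,.328,1.605),(.474,-.047,.2,1.605)])
E
```

```text
[-0.0488, 0.2621, 0.0043, 0.38, -0.35, -65.26] rows 10
[0.0, -0.0, 0.128, 0.0, 0.0, 0.0] rows 4
```

>>> move_arm:
  plan:
    - [-0.049, 0.262, 0.003, 0, 0, -65.2]
    - [-0.049, 0.262, 0.003, 0, 0, -65.2]
    - [-0.049, 0.262, 0.003, 0, 0, -65.2]
    - [-0.049, 0.262, 0.003, 0, 0, -65.2]
    - [-0.049, 0.262, 0.003, 0, 0, -65.2]
    - [-0.049, 0.262, 0.003, 0, 0, -65.2]
    - [-0.049, 0.262, 0.003, 0, 0, -65.2]
    - [-0.049, 0.262, 0.003, 0, 0, -65.2]
  jaw: 0.59

```text
time_s: 5.23
tcp_pos: [0.473, -0.0506, 0.3234]
orientation: [-3.14, 0.001, 1.341]
contact_force: [0.3, -0.2, -1.1]
gripper_width: 0.41
gripper_force: 0.0
```

```bash
python3 - <<'E'
from h import *
plan([(.474,-.047,.328,1.605),(.474,-.047,.2,1.605)])
E
```

```text
[0.0037, 0.0001, -0.0046, -0.11, 0.02, -15.15] rows 3
[0.0, -0.0, 0.128, 0.0, 0.0, 0.0] rows 4
```

>>> move_arm:
  plan:
    - [0.003, 0, 0.02, 0, 0, -7]
    - [0.003, 0, 0.05, 0, 0, -14]
    - [0.003, 0, 0.08, 0, 0, -15]
    - [0.003, 0, 0.11, 0, 0, -15]
    - [0.003, 0, 0.123, 0, 0, -15]
    - [0.003, 0, 0.123, 0, 0, -15]
    - [0.003, 0, 0.123, 0, 0, -15]

```text
time_s: 5.82
tcp_pos: [0.473, -0.0441, 0.2013]
orientation: [-3.14, -0.001, 1.6]
contact_force: [-0.1, 1.4, 0.2]
gripper_width: 0.408
gripper_force: 0.0
```

```bash
python3 - <<'E'
from h import *
st=state(); im=grab_frame("wrist")[:,:,::-1].copy(); print(st["tcp_pos"],st["orientation"])
C=cam("wrist",st); p=proj(C,[[.471,-.047,.066],[.474,.018,.066],[.474,-.112,.066],st["tcp_pos"]]); print(p)
for q in p: cv2.drawMarker(im,tuple(int(v) for v in q),(0,0,255),0,14,1)
cv2.imwrite("pics/w1.png",im)
E
```

```text
[ 0.47304028 -0.04405802  0.20131526] [-3.13982022e+00 -6.84405503e-04  1.59966757e+00]
[[312.25359441 230.09989067]
 [318.82603284 141.96187657]
 [313.90552197 307.48358796]
 [313.55915511 316.69228993]]
```

View pics/w1.png

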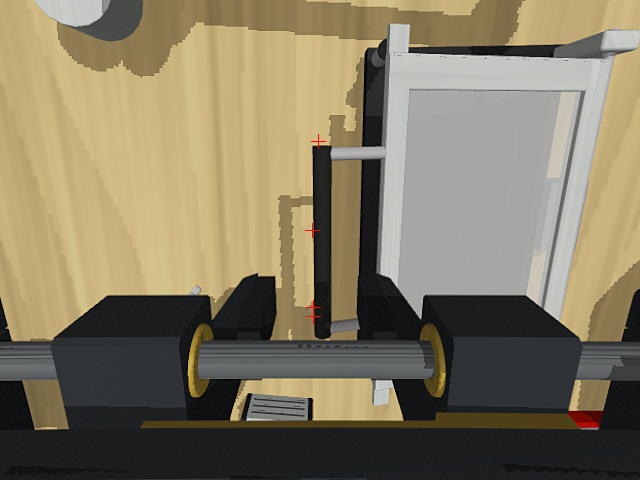

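```bash
python3 - <<'E'
from h import *
C=cam("wrist"); P=onplane(C,[(321,147),(322,337)],.06); print(P,P.mean(0))
a=P.mean(0)
plan([(a[0],a[1],.2,1.605),(a[0],a[1],.061,1.605)])
E
```

```text
[[ 0.47653068  0.01400005  0.06      ]
 [ 0.48248434 -0.14356302  0.06      ]] [ 0.47950751 -0.06478148  0.06      ]
[-0.0208, 0.0054, 0.0022, 0.02, 0.01, -0.3] rows 1
[0.0, -0.0, 0.139, 0.0, 0.0, 0.0] rows 4
```

```bash
python3 - <<'E'
from h import *
C=cam("wrist"); T=cam("top"); S=cam("scene")
for z in (.06,.08,.09,.10,.11):
    w=onplane(C,[(321,147),(322,337)],z); t=onplane(T,[(225+249/3.2,140+316/3.2),(225+399/3.2,140+316/3.2)],z); s=onplane(S,[(340,257),(284,260)],z)
    print(z,[ (a.mean(0)[:2].round(4).tolist(),np.linalg.norm(a[0]-a[1]).round(4)) for a in (w,t,s)])
E
```

```text
0.06 [([0.4795, -0.0648], np.float64(0.1577)), ([0.4788, -0.0477], np.float64(0.1315)), ([0.4424, -0.0389], np.float64(0.1365))]
0.08 [([0.479, -0.0579], np.float64(0.1459)), ([0.477, -0.0473], np.float64(0.1299)), ([0.4618, -0.0409], np.float64(0.1333))]
0.09 [([0.4787, -0.0545], np.float64(0.14)), ([0.4761, -0.0471], np.float64(0.1291)), ([0.4715, -0.0418], np.float64(0.1316))]
0.1 [([0.4784, -0.0511], np.float64(0.1342)), ([0.4752, -0.047], np.float64(0.1283)), ([0.4812, -0.0428], np.float64(0.13))]
0.11 [([0.4782, -0.0477], np.float64(0.1283)), ([0.4743, -0.0468], np.float64(0.1275)), ([0.4909, -0.0438], np.float64(0.1284))]
```

>>> move_arm:
  plan:
    - [-0.004, 0.004, 0.03, 0, 0, 0]
    - [-0.004, 0.004, 0.06, 0, 0, 0]
    - [-0.004, 0.004, 0.09, 0, 0, 0]
    - [-0.004, 0.004, 0.102, 0, 0, 0]
    - [-0.004, 0.004, 0.102, 0, 0, 0]
    - [-0.004, 0.004, 0.102, 0, 0, 0]

```text
time_s: 6.37
tcp_pos: [0.4781, -0.0481, 0.1007]
orientation: [3.14, 0.0, 1.6]
contact_force: [-0.4, -0.3, 0.3]
gripper_width: 0.41
gripper_force: 0.0
```

>>> move_arm:
  plan:
    - [0, 0, 0, 0, 0, 0]
    - [0, 0, 0, 0, 0, 0]
    - [0, 0, 0, 0, 0, 0]
    - [0, 0, 0, 0, 0, 0]
    - [0, 0, 0, 0, 0, 0]
    - [0, 0, 0, 0, 0, 0]
    - [0, 0, 0, 0, 0, 0]
  jaw: 1
  grip_force: 20

```text
time_s: 6.95
tcp_pos: [0.4767, -0.0478, 0.1]
orientation: [-3.14, 0.0, 1.6]
contact_force: [-5.1, -1.5, 2.1]
gripper_width: 0.112
gripper_force: 19.5
```

```bash
python3 - <<'E'
from h import *
st=state(); p=st["tcp_pos"]; print(p,st["gripper_width"],st["gripper_force"])
yw=.034; ux=np.array([np.cos(yw),np.sin(yw),0]); hx=.669
a0=np.arcsin((.098-.06)/.198)
R=Ro.from_euler("xyz",[np.pi,0,st["orientation"][2]])
for a in np.linspace(a0,1.5,17)[1:]:
    d=ux*.198*(np.cos(a0)-np.cos(a))+np.array([0,0,.198*(np.sin(a)-np.sin(a0))]); print(round(a,2),R.inv().apply(d).round(3).tolist(),(p+d).round(3))
E
```

```text
[ 0.47670911 -0.04783592  0.10002133] 0.11239724742731709 19.540558755397797
0.27 [0.0, 0.004, -0.016] [ 0.48  -0.048  0.116]
0.36 [0.0, 0.009, -0.031] [ 0.485 -0.048  0.131]
0.44 [0.0, 0.015, -0.046] [ 0.492 -0.047  0.146]
0.52 [0.0, 0.022, -0.06] [ 0.499 -0.047  0.16 ]
0.6 [0.0, 0.031, -0.074] [ 0.508 -0.047  0.174]
0.68 [0.0, 0.041, -0.087] [ 0.517 -0.046  0.187]
0.76 [0.0, 0.051, -0.099] [ 0.528 -0.046  0.199]
0.85 [0.0, 0.063, -0.11] [ 0.54  -0.046  0.21 ]
0.93 [0.0, 0.076, -0.121] [ 0.552 -0.045  0.221]
1.01 [0.0, 0.089, -0.13] [ 0.566 -0.045  0.23 ]
1.09 [0.0, 0.103, -0.138] [ 0.58  -0.044  0.238]
1.17 [0.001, 0.118, -0.145] [ 0.594 -0.044  0.245]
1.25 [0.001, 0.133, -0.15] [ 0.609 -0.043  0.25 ]
1.34 [0.001, 0.148, -0.155] [ 0.625 -0.043  0.255]
1.42 [0.001, 0.164, -0.158] [ 0.641 -0.042  0.258]
1.5 [0.001, 0.18, -0.16] [ 0.657 -0.042  0.26 ]
```

>>> move_arm:
  plan:
    - [0, 0.004, -0.016, 0, 0, 0]
    - [0, 0.009, -0.031, 0, 0, 0]
    - [0, 0.015, -0.046, 0, 0, 0]
    - [0, 0.022, -0.06, 0, 0, 0]
    - [0, 0.031, -0.074, 0, 0, 0]
    - [0, 0.041, -0.087, 0, 0, 0]
    - [0, 0.051, -0.099, 0, 0, 0]
    - [0, 0.063, -0.11, 0, 0, 0]

```text
time_s: 7.62
tcp_pos: [0.5435, -0.0455, 0.207]
orientation: [3.138, -0.002, 1.6]
contact_force: [26.1, -0.8, -41.2]
gripper_width: 0.105
gripper_force: 22.9
```

>>> move_arm:
  plan:
    - [0, 0.013, -0.011, 0, 0, 0]
    - [0, 0.026, -0.02, 0, 0, 0]
    - [0, 0.04, -0.028, 0, 0, 0]
    - [0, 0.055, -0.035, 0, 0, 0]
    - [0, 0.07, -0.04, 0, 0, 0]
    - [0, 0.085, -0.045, 0, 0, 0]
    - [0, 0.101, -0.048, 0, 0, 0]
    - [0, 0.117, -0.05, 0, 0, 0]

```text
time_s: 8.28
tcp_pos: [0.6564, -0.0414, 0.2551]
orientation: [-3.131, -0.004, 1.601]
contact_force: [-3.3, 2.7, -20.8]
gripper_width: 0.115
gripper_force: 21.4
```

>>> move_arm:
  plan:
    - [0, 0, 0, 0, 0, 0]
    - [0, 0, 0, 0, 0, 0]

```text
time_s: 8.45
tcp_pos: [0.6571, -0.0414, 0.2553]
orientation: [-3.135, -0.004, 1.601]
contact_force: [2.7, 3.8, -22.8]
gripper_width: 0.117
gripper_force: 21.5
```

```bash
python3 - <<'E'
from h import *
a=grab_frame("top"); b=grab_frame("scene")
cv2.imwrite("pics/s2.png",np.hstack([cv2.resize(a[140:340,200:480],(420,300)),cv2.resize(b[180:400,120:440],(380,300))])[:,:,::-1])
E
```

```text
(no output)
```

View pics/s2.png

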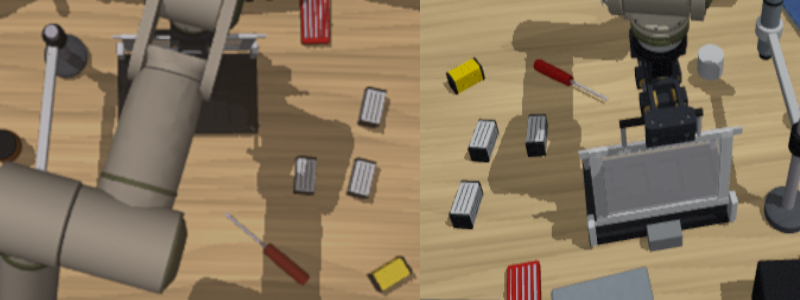

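>>> move_arm:
  plan:
    - [0, 0, 0, 0, 0, 0]
    - [0, 0, 0, 0, 0, 0]
    - [0, 0, 0, 0, 0, 0]
    - [0, 0, -0.02, 0, 0, 0]
    - [0, 0, -0.05, 0, 0, 0]
    - [0, 0, -0.08, 0, 0, 0]
    - [0, 0, -0.1, 0, 0, 0]
    - [0, 0, -0.1, 0, 0, 0]
  jaw: 0.6

```text
time_s: 9.22
tcp_pos: [0.6576, -0.0428, 0.3663]
orientation: [3.131, 0.003, 1.6]
contact_force: [0.2, -0.2, 0.4]
gripper_width: 0.4
gripper_force: 0.0
```

>>> move_arm:
  plan:
    - [-0.02, -0.04, 0, 0, 0, 0]
    - [-0.04, -0.08, 0, 0, 0, 0]
    - [-0.055, -0.115, 0, 0, 0, 0]
    - [-0.06, -0.14, 0, 0, 0, 0]
    - [-0.06, -0.14, 0, 0, 0, 0]
    - [-0.06, -0.14, 0, 0, 0, 0]
    - [-0.06, -0.14, 0, 0, 0, 0]

```text
time_s: 9.8
tcp_pos: [0.5195, -0.1066, 0.36]
orientation: [3.141, 0.0, 1.6]
contact_force: [0.1, 0.3, 0.3]
gripper_width: 0.402
gripper_force: 0.0
```

```bash
python3 - <<'E'
from h import *
import pickle
st=state(); im=grab_frame("wrist")[:,:,::-1].copy(); print(st["tcp_pos"],st["orientation"])
pickle.dump(st,open("st_nest.pkl","wb")); cv2.imwrite("pics/nest_raw.png",im)
C=cam("wrist",st); o=np.array([.5690,-.0437]); y=.034; F=lambda fx,fy,z:[o[0]+fx*np.cos(y)-fy*np.sin(y),o[1]+fx*np.sin(y)+fy*np.cos(y),z]
for k in range(4):
    for sx in(-1,1):
        for sy in (-1,1):
            q=proj(C,F(sx*.039,-.099+.066*k+sy*.0205,.02))[0]; cv2.drawMarker(im,tuple(int(v) for v in q),(0,0,255),0,8,1)
v=np.clip(im.astype(float)*1.6+20,0,255).astype(np.uint8)
cv2.imwrite("pics/nest.png",v)
plan([(.49,-.38,.33,1.57)],st)
E
```

```text
[ 0.51954578 -0.10661764  0.36004993] [3.14056275e+00 3.91280119e-04 1.59977004e+00]
[-0.2724, -0.0375, 0.0301, 0.06, 0.02, 1.71] rows 7
```

View pics/nest.png

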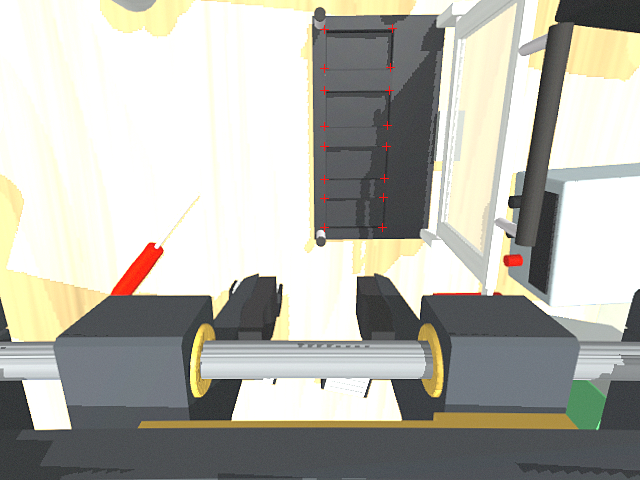

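>>> move_arm:
  plan:
    - [-0.04, -0.006, 0.004, 0, 0, 0]
    - [-0.08, -0.012, 0.008, 0, 0, 0]
    - [-0.12, -0.018, 0.012, 0, 0, 0]
    - [-0.16, -0.024, 0.016, 0, 0, 0]
    - [-0.2, -0.03, 0.02, 0, 0, 1.7]
    - [-0.24, -0.034, 0.025, 0, 0, 1.7]
    - [-0.272, -0.037, 0.03, 0, 0, 1.7]
    - [-0.272, -0.037, 0.03, 0, 0, 1.7]
  jaw: 0

```text
time_s: 10.52
tcp_pos: [0.4898, -0.3848, 0.3262]
orientation: [-3.139, -0.002, 1.566]
contact_force: [0.1, -0.2, 0.6]
gripper_width: 0.98
gripper_force: 0.0
```

>>> move_arm:
  plan:
    - [0, 0, 0, 0, 0, 0]

```text
time_s: 10.6
tcp_pos: [0.4907, -0.3809, 0.3279]
orientation: [-3.14, -0.002, 1.569]
contact_force: [0.1, 0.6, 0.7]
gripper_width: 0.998
gripper_force: 0.0
```

```bash
python3 - <<'E'
from h import *
import pickle
n=cv2.imread("pics/nest_raw.png")[5:250,300:450]; n=cv2.resize(n,None,fx=2.44,fy=2.44,interpolation=cv2.INTER_CUBIC); n=np.clip(n.astype(float)*4.5-40,0,255).astype(np.uint8)
st=state(); im=grab_frame("wrist")[:,:,::-1].copy(); print(st["tcp_pos"],st["orientation"])
pickle.dump(st,open("st_mod.pkl","wb")); cv2.imwrite("pics/mod_raw.png",im)
g=cv2.resize(im[:300],None,fx=.66,fy=.66)
o=np.zeros((600,800,3),np.uint8); o[:n.shape[0],:n.shape[1]]=n; o[:g.shape[0],370:370+g.shape[1]]=g
cv2.imwrite("pics/c3.png",o)
E
```

```text
[ 0.49065372 -0.38092196  0.32793071] [-3.14009309e+00 -1.88740404e-03  1.56896951e+00]
```

View pics/c3.png

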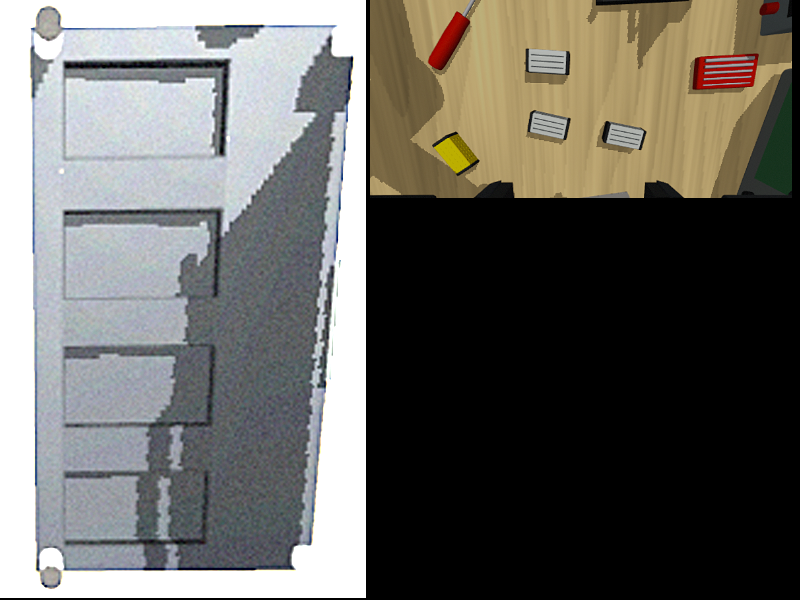

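```bash
cat > mod.py <<'E'
from h import *
def modules(im,C,box=(0,0,640,300)):
    g=cv2.cvtColor(im,cv2.COLOR_BGR2HSV); m=((g[...,1]<60)&(g[...,2]>130)).astype(np.uint8)
    x,y,w,h=box; k=np.zeros_like(m); k[y:y+h,x:x+w]=m[y:y+h,x:x+w]; k=cv2.morphologyEx(k,cv2.MORPH_CLOSE,np.ones((5,5)))
    n,l,s,c=cv2.connectedComponentsWithStats(k); out=[]
    for i in range(1,n):
        if s[i,4]<300: continue
        cs,_=cv2.findContours((l==i).astype(np.uint8),cv2.RETR_EXTERNAL,cv2.CHAIN_APPROX_NONE)
        P=onplane(C,cs[0].reshape(-1,2),.036)[:,:2].astype(np.float32); (cx,cy),(w_,h_),a=cv2.minAreaRect(P)
        if w_<h_: w_,h_,a=h_,w_,a+90
        if .045<w_<.09 and .02<h_<.06: out.append((round(cx,4),round(cy,4),round(w_,4),round(h_,4),round((a+90)%180-90,1)))
    return out
E
python3 - <<'E'
from mod import *
import pickle
st=pickle.load(open("st_nest.pkl","rb")); C=cam("wrist",st)
px=[(64,62),(229,61),(64,158),(224,156),(64,210),(221,209),(64,297),(217,297),(64,346),(214,345),(64,425),(211,425),(64,472),(208,471),(64,543),(205,543)]
px=[(300+x/2.44,5+y/2.44) for x,y in px]
M=[(sx*.039,k+sy*.0205) for k in (.099,.033,-.033,-.099) for sy in (1,-1) for sx in (-1,1)]
P=onplane(C,px,.02)[:,:2]; A,_=cv2.estimateAffinePartial2D(np.array(M,np.float32),P.astype(np.float32)); print(A,"scale",np.hypot(A[0,0],A[1,0]),"yaw",np.arctan2(A[1,0],A[0,0]))
print(np.abs(P-(np.array(M)@A[:,:2].T+A[:,2])).max(0), [ (A[:,:2]@[0,k]+A[:,2]).round(4).tolist() for k in(-.099,-.033,.033,.099)])
st=pickle.load(open("st_mod.pkl","rb")); C=cam("wrist",st)
for r in modules(cv2.imread("pics/mod_raw.png"),C): print(r)
E
```

```text
[[ 0.99497748 -0.03501225  0.5710316 ]
 [ 0.03501225  0.99497748 -0.0442173 ]] scale 0.9955933125580766 yaw 0.035174473484054274
[0.00049461 0.00075855] [[0.5745, -0.1427], [0.5722, -0.0771], [0.5699, -0.0114], [0.5676, 0.0543]]
(0.4393, -0.2717, 0.0614, 0.0352, -3.5)
(0.4372, -0.3792, 0.0614, 0.035, -12.9)
(0.5745, -0.3992, 0.061, 0.0352, -12.0)
```

```bash
python3 - <<'E'
from h import *
r=np.radians
plan([(.4393,-.2717,.13,r(176.5)),(.4393,-.2717,.036,r(176.5)),(.4393,-.2717,.13,r(176.5)),(.5722,-.0771,.13,r(182)),(.5722,-.0771,.045,r(182))])
E
```

```text
[0.1077, -0.0515, 0.199, 0.02, -0.07, -86.52] rows 13
[0.0, -0.0, 0.094, 0.0, 0.0, 0.0] rows 3
[0.0, 0.0, -0.094, 0.0, 0.0, 0.0] rows 3
[-0.1208, 0.2024, 0.0, 0.0, 0.0, -5.5] rows 6
[0.0, -0.0, 0.085, 0.0, 0.0, 0.0] rows 3
```

>>> move_arm:
  plan:
    - [0.108, -0.052, 0.1, 0, 0, -57]
    - [0.108, -0.052, 0.1, 0, 0, -57]
    - [0.108, -0.052, 0.1, 0, 0, -57]
    - [0.108, -0.052, 0.1, 0, 0, -57]
    - [0.108, -0.052, 0.1, 0, 0, -57]
    - [0.108, -0.052, 0.1, 0, 0, -57]
    - [0.108, -0.052, 0.1, 0, 0, -57]
    - [0.108, -0.052, 0.1, 0, 0, -57]
  jaw: 0.25

```text
time_s: 11.32
tcp_pos: [0.439, -0.2699, 0.2305]
orientation: [-3.142, 0.001, 2.574]
contact_force: [-0.1, -1.1, 0.9]
gripper_width: 0.749
gripper_force: 0.0
```

>>> move_arm:
  plan:
    - [0, 0, 0.02, 0, 0, -7]
    - [0, 0, 0.04, 0, 0, -14]
    - [0, 0, 0.06, 0, 0, -21]
    - [0, 0, 0.08, 0, 0, -28]
    - [0, 0, 0.1, 0, 0, -29.5]
    - [0, 0, 0.1, 0, 0, -29.5]
    - [0, 0, 0.1, 0, 0, -29.5]

```text
time_s: 11.9
tcp_pos: [0.4387, -0.2705, 0.1301]
orientation: [3.141, -0.0, 3.08]
contact_force: [-0.3, -1.1, 0.5]
gripper_width: 0.747
gripper_force: 0.0
```

```bash
cat >> mod.py <<'E'
def top():
    im=grab_frame("top")[:,:,::-1].copy(); g=cv2.cvtColor(im,cv2.COLOR_BGR2HSV); C=cam("top")
    m=((g[...,1]<75)&(g[...,2]>110)).astype(np.uint8); m[:195]=0; m[280:]=0; m[:,:380]=0; m[:,480:]=0
    m=cv2.morphologyEx(m,cv2.MORPH_CLOSE,np.ones((3,3))); n,l,s,c=cv2.connectedComponentsWithStats(m)
    return [(onplane(C,c[i],.036)[0,:2]+[.003,-.003]).round(4).tolist()+[int(s[i,4])] for i in range(1,n) if s[i,4]>80]
E
python3 - <<'E'
from mod import *
print(top()); r=np.radians
plan([(.4393,-.2717,.12,r(176.5)),(.4393,-.2717,.036,r(176.5))])
E
```

```text
[[0.575, -0.3998, 286], [0.4535, -0.3181, 2244]]
[-0.0004, -0.0007, 0.0109, -0.05, 0.06, -0.02] rows 1
[0.0, -0.0, 0.084, 0.0, 0.0, 0.0] rows 2
```

>>> move_arm:
  plan:
    - [0, 0.001, 0.03, 0, 0, 0]
    - [0, 0.001, 0.06, 0, 0, 0]
    - [0, 0.001, 0.085, 0, 0, 0]
    - [0, 0.001, 0.094, 0, 0, 0]
    - [0, 0.001, 0.094, 0, 0, 0]
    - [0, 0.001, 0.094, 0, 0, 0]

```text
time_s: 12.45
tcp_pos: [0.439, -0.271, 0.0372]
orientation: [-3.14, 0.001, 3.08]
contact_force: [0.8, -0.3, 1.2]
gripper_width: 0.75
gripper_force: 0.0
```

>>> move_arm:
  plan:
    - [0, 0, 0, 0, 0, 0]
    - [0, 0, 0, 0, 0, 0]
    - [0, 0, 0, 0, 0, 0]
    - [0, 0, 0, 0, 0, 0]
    - [0, 0, 0, 0, 0, 0]
    - [0, 0, 0, 0, 0, 0]
    - [0, 0, 0, 0, 0, 0]
  jaw: 1
  grip_force: 30

```text
time_s: 13.03
tcp_pos: [0.4385, -0.2708, 0.0364]
orientation: [-3.141, 0.001, 3.08]
contact_force: [-0.1, -0.4, 5.8]
gripper_width: 0.405
gripper_force: 30.0
```

>>> move_arm:
  plan:
    - [0, 0, -0.02, 0, 0, 0]
    - [0, 0, -0.04, 0, 0, 0]
    - [0, 0, -0.06, 0, 0, 0]
    - [0, 0, -0.084, 0, 0, 0]
    - [0, 0, -0.084, 0, 0, 0]
    - [0, 0, -0.084, 0, 0, 0]

```text
time_s: 13.53
tcp_pos: [0.4384, -0.2706, 0.1202]
orientation: [-3.141, 0.001, 3.08]
contact_force: [-0.3, 0.1, -2.7]
gripper_width: 0.407
gripper_force: 30.0
```

```bash
python3 - <<'E'
from mod import *
r=np.radians
plan([(.5722,-.0771,.12,r(182)),(.5722,-.0771,.045,r(182))])
im=grab_frame("wrist")[:,:,::-1]; cv2.imwrite("pics/held.png",cv2.resize(im[150:],None,fx=.7,fy=.7))
E
```

```text
[-0.1216, 0.2014, 0.0002, -0.06, 0.07, -5.53] rows 6
[0.0, -0.0, 0.075, 0.0, 0.0, 0.0] rows 2
```

View pics/held.png

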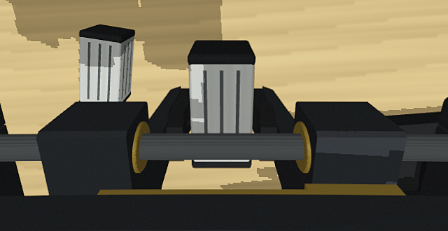

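```bash
python3 - <<'E'
from mod import *
st=state(); R=Ro.from_euler("xyz",st["orientation"]).as_matrix()
P=[st["tcp_pos"]+R@np.array([x,y,z]) for x,y,z in [(.036,-.018,0),(.036,.018,0),(.036,-.018,.036),(.036,.018,.036),(.031,0,0)]]
print(((proj(cam("wrist",st),P)-[0,150])*.7).round(1))
E
```

```text
[[186.9  53.3]
 [256.   53.3]
 [194.1  39. ]
 [248.7  39. ]
 [221.5  62.5]]
```

>>> move_arm:
  plan:
    - [-0.02, 0.033, 0, 0, 0, -1]
    - [-0.04, 0.066, 0, 0, 0, -2]
    - [-0.06, 0.1, 0, 0, 0, -3]
    - [-0.08, 0.133, 0, 0, 0, -4]
    - [-0.1, 0.166, 0, 0, 0, -5]
    - [-0.1216, 0.2014, 0, 0, 0, -5.5]
    - [-0.1216, 0.2014, 0, 0, 0, -5.5]
    - [-0.1216, 0.2014, 0, 0, 0, -5.5]

```text
time_s: 14.25
tcp_pos: [0.572, -0.0751, 0.1178]
orientation: [3.141, -0.003, -3.104]
contact_force: [-0.3, -0.8, -1.7]
gripper_width: 0.408
gripper_force: 30.0
```

```bash
python3 - <<'E'
from mod import *
r=np.radians
plan([(.5722,-.0771,.12,r(182)),(.5722,-.0771,.045,r(182))]); print(top())
E
```

```text
[-0.0001, -0.002, -0.0022, 0.06, -0.17, 0.17] rows 1
[0.0, -0.0, 0.075, 0.0, 0.0, 0.0] rows 2
[[0.5752, -0.3999, 282], [0.4381, -0.3798, 297]]
```

>>> move_arm:
  plan:
    - [0, -0.001, 0.02, 0, 0, 0]
    - [0, -0.001, 0.035, 0, 0, 0]
    - [0, -0.001, 0.05, 0, 0, 0]
    - [0, -0.001, 0.06, 0, 0, 0]
    - [0, -0.001, 0.068, 0, 0, 0]
    - [0, -0.001, 0.074, 0, 0, 0]
    - [0, -0.001, 0.074, 0, 0, 0]
    - [0, -0.001, 0.074, 0, 0, 0]

```text
time_s: 14.97
tcp_pos: [0.5721, -0.0783, 0.046]
orientation: [-3.141, 0.0, -3.108]
contact_force: [0.7, 0.4, -1.1]
gripper_width: 0.402
gripper_force: 30.0
```

>>> move_arm:
  plan:
    - [0, 0, 0.001, 0, 0, 0]
    - [0, 0, 0.001, 0, 0, 0]
    - [0, 0, 0.001, 0, 0, 0]
    - [0, 0, 0.001, 0, 0, 0]
    - [0, 0, -0.02, 0, 0, 0]
    - [0, 0, -0.05, 0, 0, 0]
    - [0, 0, -0.085, 0, 0, 0]
    - [0, 0, -0.085, 0, 0, 0]
  jaw: 0.42

```text
time_s: 15.63
tcp_pos: [0.5744, -0.0787, 0.1371]
orientation: [-3.138, 0.01, -3.107]
contact_force: [0.7, -0.8, 1.0]
gripper_width: 0.577
gripper_force: 0.0
```

```bash
python3 - <<'E'
from mod import *
r=np.radians
print(state()["tcp_pos"],top())
plan([(.4372,-.3792,.13,r(167.1)),(.4372,-.3792,.036,r(167.1))])
im=grab_frame("wrist")[:,:,::-1]; cv2.imwrite("pics/after.png",cv2.resize(im[100:],None,fx=.7,fy=.7))
E
```

```text
[ 0.57438332 -0.07865577  0.13706828] [[0.5753, -0.3999, 282], [0.4382, -0.3796, 299]]
[0.1465, -0.2959, 0.004, -0.1, 0.39, 14.88] rows 8
[-0.0, -0.0, 0.094, 0.0, 0.0, 0.0] rows 3
```

View pics/after.png

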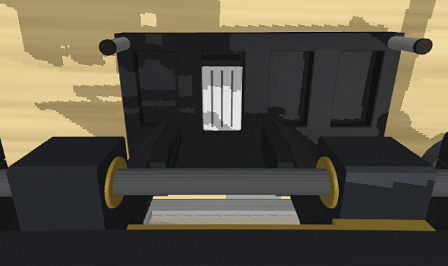

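>>> move_arm:
  plan:
    - [0.018, -0.037, 0, 0, 0, 2]
    - [0.036, -0.074, 0, 0, 0, 4]
    - [0.055, -0.111, 0, 0, 0, 6]
    - [0.073, -0.148, 0, 0, 0, 8]
    - [0.092, -0.185, 0, 0, 0, 10]
    - [0.11, -0.222, 0, 0, 0, 12]
    - [0.128, -0.26, 0, 0, 0, 14]
    - [0.1455, -0.2955, 0, 0, 0, 14.9]
  jaw: 0.25

```text
time_s: 16.4
tcp_pos: [0.4352, -0.3798, 0.1293]
orientation: [3.14, -0.002, 2.914]
contact_force: [0.6, -0.2, 0.1]
gripper_width: 0.753
gripper_force: 0.0
```

>>> move_arm:
  plan:
    - [0, 0, 0, 0, 0, 0]
    - [0, 0, 0, 0, 0, 0]
    - [0, 0, 0, 0, 0, 0]

```text
time_s: 16.65
tcp_pos: [0.4366, -0.3774, 0.1297]
orientation: [3.14, -0.002, 2.916]
contact_force: [0.1, 0.8, -0.5]
gripper_width: 0.747
gripper_force: 0.0
```

```bash
python3 - <<'E'
from mod import *
r=np.radians
plan([(.4372,-.3792,.13,r(167.1)),(.4372,-.3792,.036,r(167.1))])
E
```

```text
[-0.0009, -0.0016, -0.0003, 0.1, -0.1, -0.03] rows 1
[-0.0, -0.0, 0.094, 0.0, 0.0, 0.0] rows 3
```

>>> move_arm:
  plan:
    - [-0.001, -0.0015, 0.03, 0, 0, 0]
    - [-0.001, -0.0015, 0.06, 0, 0, 0]
    - [-0.001, -0.0015, 0.085, 0, 0, 0]
    - [-0.001, -0.0015, 0.094, 0, 0, 0]
    - [-0.001, -0.0015, 0.094, 0, 0, 0]
    - [-0.001, -0.0015, 0.094, 0, 0, 0]

```text
time_s: 17.15
tcp_pos: [0.4381, -0.3794, 0.0374]
orientation: [-3.142, 0.0, 2.917]
contact_force: [0.3, -0.1, 0.5]
gripper_width: 0.751
gripper_force: 0.0
```

>>> move_arm:
  plan:
    - [0, 0, 0, 0, 0, 0]
    - [0, 0, 0, 0, 0, 0]
    - [0, 0, 0, 0, 0, 0]
    - [0, 0, 0, 0, 0, 0]
    - [0, 0, 0, 0, 0, 0]
    - [0, 0, 0, 0, 0, 0]
    - [0, 0, 0, 0, 0, 0]
  jaw: 1
  grip_force: 30

```text
time_s: 17.73
tcp_pos: [0.4376, -0.3802, 0.0374]
orientation: [-3.141, 0.001, 2.916]
contact_force: [-0.3, 1.3, 5.9]
gripper_width: 0.403
gripper_force: 30.0
```

>>> move_arm:
  plan:
    - [0, 0, -0.02, 0, 0, 0]
    - [0, 0, -0.04, 0, 0, 0]
    - [0, 0, -0.06, 0, 0, 0]
    - [0, 0, -0.084, 0, 0, 0]
    - [0, 0, -0.084, 0, 0, 0]
    - [0, 0, -0.084, 0, 0, 0]

```text
time_s: 18.23
tcp_pos: [0.4375, -0.3802, 0.1211]
orientation: [-3.141, 0.001, 2.916]
contact_force: [0.2, -0.2, -2.1]
gripper_width: 0.411
gripper_force: 30.0
```

```bash
python3 - <<'E'
from mod import *
r=np.radians
print(top())
plan([(.5745,-.1427,.12,r(182)),(.5745,-.1427,.045,r(182))])
E
```

```text
[[0.575, -0.3997, 285], [0.4604, -0.4278, 1661]]
[-0.0808, 0.2617, 0.0, 0.05, -0.04, -14.93] rows 7
[0.0, -0.0, 0.075, 0.0, 0.0, 0.0] rows 2
```

>>> move_arm:
  plan:
    - [-0.011, 0.037, 0, 0, 0, -2]
    - [-0.023, 0.075, 0, 0, 0, -4]
    - [-0.034, 0.112, 0, 0, 0, -6]
    - [-0.046, 0.15, 0, 0, 0, -8]
    - [-0.058, 0.187, 0, 0, 0, -10]
    - [-0.069, 0.224, 0, 0, 0, -13]
    - [-0.081, 0.262, 0, 0, 0, -14.9]
    - [-0.081, 0.262, 0, 0, 0, -14.9]

```text
time_s: 18.95
tcp_pos: [0.5766, -0.1368, 0.1188]
orientation: [3.139, -0.002, -3.1]
contact_force: [-0.8, 0.2, -2.5]
gripper_width: 0.404
gripper_force: 30.0
```

>>> move_arm:
  plan:
    - [0, 0, 0, 0, 0, 0]
    - [0, 0, 0, 0, 0, 0]
    - [0, 0, 0, 0, 0, 0]

```text
time_s: 19.2
tcp_pos: [0.5743, -0.1438, 0.1199]
orientation: [3.141, -0.002, -3.109]
contact_force: [0.9, -1.0, -1.5]
gripper_width: 0.407
gripper_force: 30.0
```

```bash
python3 - <<'E'
from mod import *
r=np.radians
plan([(.5745,-.1427,.12,r(182)),(.5745,-.1427,.045,r(182))])
st=state(); R=Ro.from_euler("xyz",st["orientation"]).as_matrix(); im=grab_frame("wrist")[:,:,::-1]
P=[st["tcp_pos"]+R@np.array([x,y,z]) for x,y,z in [(.031,-.018,0),(.031,.018,0)]]
print(proj(cam("wrist",st),P))
g=cv2.cvtColor(im,cv2.COLOR_BGR2HSV); m=(g[...,1]<60)&(g[...,2]>110)
for c in (290,300,310,330,340): print(c,np.where(m[180:300,c])[0][:1]+180)
E
```

```text
[-0.0002, 0.0011, -0.0001, 0.03, -0.09, -0.13] rows 1
[0.0, -0.0, 0.075, 0.0, 0.0, 0.0] rows 2
[[267.85182115 239.29573563]
 [365.4041482  239.26441639]]
290 [237]
300 [237]
310 [237]
330 [237]
340 [237]
```

>>> move_arm:
  plan:
    - [0, 0.001, 0.02, 0, 0, 0]
    - [0, 0.001, 0.035, 0, 0, 0]
    - [0, 0.001, 0.05, 0, 0, 0]
    - [0, 0.001, 0.06, 0, 0, 0]
    - [0, 0.001, 0.068, 0, 0, 0]
    - [0, 0.001, 0.073, 0, 0, 0]
    - [0, 0.001, 0.073, 0, 0, 0]
    - [0, 0.001, 0.073, 0, 0, 0]

```text
time_s: 19.92
tcp_pos: [0.5751, -0.1421, 0.0481]
orientation: [-3.141, 0.0, -3.107]
contact_force: [-0.3, 0.3, -1.8]
gripper_width: 0.404
gripper_force: 30.0
```

```bash
python3 - <<'E'
from mod import *
print(state()["contact_force"],state()["tcp_pos"],top())
E
```

```text
[-0.33719145  0.34989333 -1.81577193] [ 0.57513217 -0.14207515  0.04811678] [[0.5855, -0.2146, 215], [0.5752, -0.4, 283]]
```

>>> move_arm:
  plan:
    - [0, 0, 0.002, 0, 0, 0]
    - [0, 0, 0.002, 0, 0, 0]
    - [0, 0, 0.002, 0, 0, 0]
    - [0, 0, 0.002, 0, 0, 0]
    - [0, 0, -0.02, 0, 0, 0]
    - [0, 0, -0.05, 0, 0, 0]
    - [0, 0, -0.085, 0, 0, 0]
    - [0, 0, -0.085, 0, 0, 0]
  jaw: 0.42

```text
time_s: 20.63
tcp_pos: [0.5773, -0.1427, 0.1393]
orientation: [-3.137, 0.01, -3.107]
contact_force: [1.0, 0.2, 0.7]
gripper_width: 0.575
gripper_force: 0.0
```

```bash
python3 - <<'E'
from mod import *
r=np.radians
plan([(.5745,-.3992,.13,r(168)),(.5745,-.3992,.036,r(168))])
E
```

```text
[0.0117, -0.2562, 0.0104, -0.22, 0.59, 13.98] rows 7
[-0.0, -0.0, 0.094, 0.0, 0.0, 0.0] rows 3
```

>>> move_arm:
  plan:
    - [0.001, -0.037, 0, 0, 0, 2]
    - [0.003, -0.074, 0, 0, 0, 4]
    - [0.004, -0.11, 0, 0, 0, 6]
    - [0.006, -0.147, 0, 0, 0, 8]
    - [0.007, -0.184, 0, 0, 0, 10]
    - [0.008, -0.22, 0, 0, 0, 12]
    - [0.009, -0.2565, 0, 0, 0, 14]
    - [0.009, -0.2565, 0, 0, 0, 14]
  jaw: 0.25

```text
time_s: 21.3
tcp_pos: [0.5735, -0.4047, 0.1319]
orientation: [-3.14, 0.001, 2.925]
contact_force: [0.4, -0.2, -0.4]
gripper_width: 0.752
gripper_force: 0.0
```

>>> move_arm:
  plan:
    - [0, 0, 0, 0, 0, 0]
    - [0, 0, 0, 0, 0, 0]
    - [0, 0, 0, 0, 0, 0]

```text
time_s: 21.55
tcp_pos: [0.5751, -0.3972, 0.1329]
orientation: [3.141, -0.0, 2.933]
contact_force: [0.3, 0.3, -0.5]
gripper_width: 0.751
gripper_force: 0.0
```

```bash
python3 - <<'E'
from mod import *
r=np.radians
plan([(.5745,-.3992,.13,r(168)),(.5745,-.3992,.036,r(168))])
st=state(); im=grab_frame("wrist")[:,:,::-1]; print(modules(im,cam("wrist",st),(200,100,240,220)))
E
```

```text
[0.0001, -0.0021, 0.0029, 0.02, -0.02, 0.05] rows 1
[-0.0, -0.0, 0.094, 0.0, 0.0, 0.0] rows 3
[(0.5743, -0.3996, 0.061, 0.0351, -12.3)]
```

Wrist measurement confirms module 2's place. Grasp it.

>>> move_arm:
  plan:
    - [0, -0.002, 0.03, 0, 0, 0]
    - [0, -0.002, 0.06, 0, 0, 0]
    - [0, -0.002, 0.085, 0, 0, 0]
    - [0, -0.002, 0.096, 0, 0, 0]
    - [0, -0.002, 0.096, 0, 0, 0]
    - [0, -0.002, 0.096, 0, 0, 0]

```text
time_s: 22.1
tcp_pos: [0.5749, -0.4001, 0.0377]
orientation: [-3.141, 0.001, 2.932]
contact_force: [1.0, -0.1, -0.2]
gripper_width: 0.749
gripper_force: 0.0
```

>>> move_arm:
  plan:
    - [0, 0, 0, 0, 0, 0]
    - [0, 0, 0, 0, 0, 0]
    - [0, 0, 0, 0, 0, 0]
    - [0, 0, 0, 0, 0, 0]
    - [0, 0, 0, 0, 0, 0]
    - [0, 0, 0, 0, 0, 0]
    - [0, 0, 0, 0, 0, 0]
  jaw: 1
  grip_force: 30

```text
time_s: 22.68
tcp_pos: [0.5746, -0.4005, 0.0375]
orientation: [-3.141, 0.001, 2.932]
contact_force: [-1.3, 1.0, 5.0]
gripper_width: 0.405
gripper_force: 30.0
```

>>> move_arm:
  plan:
    - [0, 0, -0.02, 0, 0, 0]
    - [0, 0, -0.04, 0, 0, 0]
    - [0, 0, -0.06, 0, 0, 0]
    - [0, 0, -0.084, 0, 0, 0]
    - [0, 0, -0.084, 0, 0, 0]
    - [0, 0, -0.084, 0, 0, 0]

```text
time_s: 23.18
tcp_pos: [0.5745, -0.4006, 0.1212]
orientation: [-3.141, 0.001, 2.932]
contact_force: [0.4, 0.2, -2.6]
gripper_width: 0.408
gripper_force: 30.0
```

```bash
python3 - <<'E'
from mod import *
r=np.radians
plan([(.5699,-.0114,.12,r(182)),(.5699,-.0114,.045,r(182))])
E
```

```text
[0.0857, 0.3797, 0.0008, -0.06, 0.07, -14.04] rows 10
[0.0, -0.0, 0.075, 0.0, 0.0, 0.0] rows 2
```

>>> move_arm:
  plan:
    - [0.0085, 0.038, 0, 0, 0, 0]
    - [0.017, 0.076, 0, 0, 0, 0]
    - [0.0255, 0.114, 0, 0, 0, 0]
    - [0.034, 0.152, 0, 0, 0, 0]
    - [0.0425, 0.19, 0, 0, 0, 0]
    - [0.051, 0.228, 0, 0, 0, 0]
    - [0.06, 0.266, 0, 0, 0, 0]
    - [0.0685, 0.304, 0, 0, 0, 0]

```text
time_s: 23.85
tcp_pos: [0.5696, -0.0868, 0.119]
orientation: [3.141, -0.003, 2.931]
contact_force: [1.7, 0.4, -1.7]
gripper_width: 0.406
gripper_force: 30.0
```

>>> move_arm:
  plan:
    - [0.0085, 0.038, 0, 0, 0, -7]
    - [0.0172, 0.0757, 0, 0, 0, -14]
    - [0.0172, 0.0757, 0, 0, 0, -14]
    - [0.0172, 0.0757, 0, 0, 0, -14]
    - [0.0172, 0.0757, 0, 0, 0, -14]
    - [0.0172, 0.0757, 0, 0, 0, -14]

```text
time_s: 24.35
tcp_pos: [0.5696, -0.0124, 0.12]
orientation: [3.141, -0.001, -3.11]
contact_force: [0.4, -0.6, -1.4]
gripper_width: 0.408
gripper_force: 30.0
```

```bash
python3 - <<'E'
from mod import *
r=np.radians
plan([(.5699,-.0114,.12,r(182)),(.5699,-.0114,.045,r(182))])
st=state(); R=Ro.from_euler("xyz",st["orientation"]).as_matrix(); im=grab_frame("wrist")[:,:,::-1]
P=[st["tcp_pos"]+R@np.array([x,y,z]) for x,y,z in [(.031,-.018,0),(.031,.018,0)]]
print(proj(cam("wrist",st),P))
g=cv2.cvtColor(im,cv2.COLOR_BGR2HSV); m=(g[...,1]<60)&(g[...,2]>110)
for c in (290,300,310,330,340): print(c,np.where(m[180:300,c])[0][:1]+180)
E
```

```text
[-0.0003, 0.001, 0.0, 0.01, -0.06, -0.17] rows 1
[0.0, -0.0, 0.075, 0.0, 0.0, 0.0] rows 2
[[267.84949708 239.29636218]
 [365.40202264 239.26502444]]
290 [238]
300 [238]
310 [238]
330 [238]
340 [238]
```

>>> move_arm:
  plan:
    - [0, 0.001, 0.02, 0, 0, 0]
    - [0, 0.001, 0.035, 0, 0, 0]
    - [0, 0.001, 0.05, 0, 0, 0]
    - [0, 0.001, 0.06, 0, 0, 0]
    - [0, 0.001, 0.068, 0, 0, 0]
    - [0, 0.001, 0.073, 0, 0, 0]
    - [0, 0.001, 0.073, 0, 0, 0]
    - [0, 0.001, 0.073, 0, 0, 0]

```text
time_s: 25.07
tcp_pos: [0.5699, -0.0104, 0.0481]
orientation: [-3.142, 0.0, -3.108]
contact_force: [0.2, -0.1, -0.7]
gripper_width: 0.41
gripper_force: 30.0
```

>>> move_arm:
  plan:
    - [0, 0, 0.002, 0, 0, 0]
    - [0, 0, 0.002, 0, 0, 0]
    - [0, 0, 0.002, 0, 0, 0]
    - [0, 0, 0.002, 0, 0, 0]
    - [0, 0, 0.002, 0, 0, 0]
  jaw: 0.42

```text
time_s: 25.48
tcp_pos: [0.5698, -0.0102, 0.0461]
orientation: [-3.141, 0.001, -3.107]
contact_force: [0.0, 1.6, -1.3]
gripper_width: 0.578
gripper_force: 0.0
```

>>> move_arm:
  plan:
    - [0, 0, -0.02, 0, 0, 0]
    - [0, 0, -0.05, 0, 0, 0]
    - [0, 0, -0.09, 0, 0, 0]
    - [0, 0, -0.13, 0, 0, 0]
    - [0, 0, -0.17, 0, 0, 0]
    - [0, 0, -0.21, 0, 0, 0]
    - [0, 0, -0.25, 0, 0, 0]
    - [0, 0, -0.29, 0, 0, 0]

```text
time_s: 26.15
tcp_pos: [0.569, -0.01, 0.3382]
orientation: [-3.141, 0.001, -3.107]
contact_force: [1.0, -0.4, 0.4]
gripper_width: 0.582
gripper_force: 0.0
```

```bash
python3 - <<'E'
from mod import *
import pickle
r=np.radians
st=state(); im=grab_frame("wrist")[:,:,::-1].copy(); C=cam("wrist",st); print(st["tcp_pos"],st["orientation"]); pickle.dump(st,open("st_w4.pkl","wb"))
b=grab_frame("scene")[:,:,::-1]
cv2.imwrite("pics/w4_raw.png",im)
cv2.imwrite("pics/w4.png",np.hstack([cv2.resize(im,(400,300)),cv2.resize(b[60:460,80:560],(400,333))[:300]]))
E
```

```text
[ 0.56903927 -0.00999943  0.33824173] [-3.14148919e+00  5.00057731e-04 -3.10714941e+00]
```

View pics/w4.png

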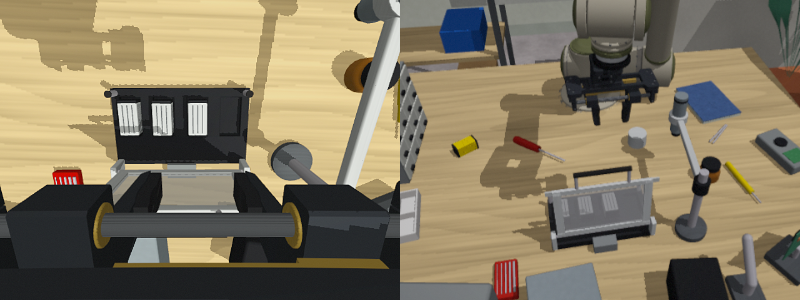

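```bash
python3 - <<'E'
import mod; from mod import *
import pickle
st=pickle.load(open("st_w4.pkl","rb")); C=cam("wrist",st); im=cv2.imread("pics/w4_raw.png")
o=onplane; mod.onplane=lambda C,p,z:o(C,p,.044); print(modules(im,C))
plan([(.657,-.0414,.355,1.6)])
R=Ro.from_euler("xyz",[np.pi,0,-3.107]); 
E
```

```text
[(0.5741, -0.1383, 0.0618, 0.0424, 2.3), (0.5719, -0.077, 0.062, 0.0383, 1.8), (0.5702, -0.0103, 0.0608, 0.0362, 2.0), (0.6975, -0.1455, 0.0628, 0.0211, -41.6)]
[-0.0854, -0.0341, -0.0112, 0.4, 0.69, 90.31] rows 13
```

>>> move_arm:
  plan:
    - [0, 0, -0.015, 0, 0, 7]
    - [0, 0, -0.015, 0, 0, 14]
    - [0, 0, -0.015, 0, 0, 21]
    - [0, 0, -0.015, 0, 0, 28]
    - [0, 0, -0.015, 0, 0, 35]
    - [0, 0, -0.015, 0, 0, 42]
    - [0, 0, -0.015, 0, 0, 49]
    - [0, 0, -0.015, 0, 0, 56]
  jaw: 0.6

```text
time_s: 26.92
tcp_pos: [0.5695, -0.0102, 0.3501]
orientation: [-3.141, -0.001, 2.193]
contact_force: [-0.2, 0.1, -0.4]
gripper_width: 0.398
gripper_force: 0.0
```

>>> move_arm:
  plan:
    - [0, 0, 0, 0, 0, 7]
    - [0, 0, 0, 0, 0, 14]
    - [0, 0, 0, 0, 0, 21]
    - [0, 0, 0, 0, 0, 28]
    - [0, 0, 0, 0, 0, 34.2]
    - [0, 0, 0, 0, 0, 34.2]
    - [0, 0, 0, 0, 0, 34.2]

```text
time_s: 27.5
tcp_pos: [0.5696, -0.0102, 0.3503]
orientation: [-3.141, -0.0, 1.605]
contact_force: [-0.3, -0.5, 0.5]
gripper_width: 0.397
gripper_force: 0.0
```

```bash
python3 - <<'E'
from mod import *
plan([(.657,-.0414,.355,1.6),(.657,-.0414,.255,1.6)])
E
```

```text
[-0.0342, 0.0863, -0.0048, -0.05, -0.01, 0.29] rows 3
[0.0, -0.0, 0.1, 0.0, 0.0, 0.0] rows 3
```

>>> move_arm:
  plan:
    - [-0.012, 0.03, 0, 0, 0, 0]
    - [-0.023, 0.058, 0, 0, 0, 0]
    - [-0.034, 0.086, 0, 0, 0, 0]
    - [-0.034, 0.086, 0, 0, 0, 0]
    - [-0.034, 0.086, 0.03, 0, 0, 0]
    - [-0.034, 0.086, 0.06, 0, 0, 0]
    - [-0.034, 0.086, 0.085, 0, 0, 0]
    - [-0.034, 0.086, 0.095, 0, 0, 0]

```text
time_s: 28.17
tcp_pos: [0.6554, -0.0412, 0.2519]
orientation: [-3.136, -0.002, 1.605]
contact_force: [-1.2, 0.2, 0.1]
gripper_width: 0.4
gripper_force: 0.0
```

>>> move_arm:
  plan:
    - [0, 0, 0, 0, 0, 0]
    - [0, 0, 0, 0, 0, 0]
    - [0, 0, 0, 0, 0, 0]
    - [0, 0, 0, 0, 0, 0]
    - [0, 0, 0, 0, 0, 0]
    - [0, 0, 0, 0, 0, 0]
    - [0, 0, 0, 0, 0, 0]
  jaw: 1
  grip_force: 20

```text
time_s: 28.75
tcp_pos: [0.6571, -0.0416, 0.2578]
orientation: [3.138, 0.001, 1.602]
contact_force: [-0.6, 0.4, 5.3]
gripper_width: 0.118
gripper_force: 19.1
```

```bash
python3 - <<'E'
from h import *
st=state(); p=st["tcp_pos"]; print(p,st["gripper_width"],st["contact_force"])
yw=.035; ux=np.array([np.cos(yw),np.sin(yw),0])
hx=.671-.0; a0=np.arccos((hx-p[0])/.198); print("a0",a0)
R=Ro.from_euler("xyz",[np.pi,0,1.6])
prev=np.zeros(3)
for i,a in enumerate(np.linspace(a0,0.0,25)[1:]):
    d=ux*.198*(np.cos(a0)-np.cos(a))+np.array([0,0,.198*(np.sin(a)-np.sin(a0))]); t=R.inv().apply(d); 
    print(round(a,2),(t-prev).round(4).tolist(),(p+d).round(3))
    if i%8==7: prev=t
E
```

```text
[ 0.65707383 -0.04158687  0.25780745] 0.11774035207903079 [-0.64515249  0.3724193   5.2929074 ]
a0 1.500404016834519
1.44 [-0.0001, -0.0123, 0.0013] [ 0.645 -0.042  0.257]
1.38 [-0.0001, -0.0245, 0.0033] [ 0.633 -0.042  0.255]
1.31 [-0.0002, -0.0366, 0.0061] [ 0.621 -0.043  0.252]
1.25 [-0.0003, -0.0484, 0.0096] [ 0.609 -0.043  0.248]
1.19 [-0.0003, -0.0601, 0.0139] [ 0.597 -0.044  0.244]
1.13 [-0.0004, -0.0714, 0.0188] [ 0.586 -0.044  0.239]
1.06 [-0.0005, -0.0824, 0.0245] [ 0.575 -0.044  0.233]
1.0 [-0.0005, -0.093, 0.0309] [ 0.564 -0.045  0.227]
0.94 [-0.0001, -0.0102, 0.007] [ 0.554 -0.045  0.22 ]
0.88 [-0.0001, -0.0199, 0.0146] [ 0.544 -0.046  0.212]
0.81 [-0.0002, -0.0292, 0.0229] [ 0.535 -0.046  0.204]
0.75 [-0.0002, -0.0379, 0.0316] [ 0.526 -0.046  0.195]
0.69 [-0.0003, -0.0461, 0.041] [ 0.518 -0.046  0.186]
0.63 [-0.0003, -0.0536, 0.0508] [ 0.511 -0.047  0.176]
0.56 [-0.0004, -0.0605, 0.061] [ 0.504 -0.047  0.166]
0.5 [-0.0004, -0.0668, 0.0717] [ 0.497 -0.047  0.155]
0.44 [-0.0, -0.0056, 0.011] [ 0.492 -0.047  0.144]
0.38 [-0.0001, -0.0105, 0.0224] [ 0.487 -0.048  0.133]
0.31 [-0.0001, -0.0147, 0.0341] [ 0.483 -0.048  0.121]
0.25 [-0.0001, -0.0181, 0.046] [ 0.479 -0.048  0.109]
0.19 [-0.0001, -0.0208, 0.058] [ 0.477 -0.048  0.097]
0.13 [-0.0001, -0.0227, 0.0703] [ 0.475 -0.048  0.085]
0.06 [-0.0001, -0.0239, 0.0826] [ 0.473 -0.048  0.073]
0.0 [-0.0001, -0.0243, 0.0949] [ 0.473 -0.048  0.06 ]
```

>>> move_arm:
  plan:
    - [0, -0.0123, 0.0013, 0, 0, 0]
    - [0, -0.0245, 0.0033, 0, 0, 0]
    - [0, -0.0366, 0.006, 0, 0, 0]
    - [0, -0.0484, 0.0096, 0, 0, 0]
    - [0, -0.06, 0.014, 0, 0, 0]
    - [0, -0.0714, 0.019, 0, 0, 0]
    - [0, -0.0824, 0.0245, 0, 0, 0]
    - [0, -0.093, 0.031, 0, 0, 0]

```text
time_s: 29.42
tcp_pos: [0.5644, -0.0449, 0.2255]
orientation: [3.137, 0.002, 1.602]
contact_force: [6.1, -1.2, -3.7]
gripper_width: 0.115
gripper_force: 20.1
```

>>> move_arm:
  plan:
    - [0, -0.0102, 0.007, 0, 0, 0]
    - [0, -0.02, 0.0146, 0, 0, 0]
    - [0, -0.0292, 0.023, 0, 0, 0]
    - [0, -0.038, 0.0316, 0, 0, 0]
    - [0, -0.046, 0.041, 0, 0, 0]
    - [0, -0.0536, 0.051, 0, 0, 0]
    - [0, -0.0605, 0.061, 0, 0, 0]
    - [0, -0.067, 0.0717, 0, 0, 0]

```text
time_s: 30.08
tcp_pos: [0.4981, -0.0472, 0.1539]
orientation: [3.136, 0.002, 1.602]
contact_force: [7.6, -2.6, -1.7]
gripper_width: 0.104
gripper_force: 19.8
```

>>> move_arm:
  plan:
    - [0, -0.003, 0.0055, 0, 0, 0]
    - [0, -0.0056, 0.011, 0, 0, 0]
    - [0, -0.008, 0.017, 0, 0, 0]
    - [0, -0.0105, 0.0224, 0, 0, 0]
    - [0, -0.0126, 0.028, 0, 0, 0]
    - [0, -0.0147, 0.034, 0, 0, 0]
    - [0, -0.0164, 0.04, 0, 0, 0]
    - [0, -0.018, 0.046, 0, 0, 0]

```text
time_s: 30.75
tcp_pos: [0.4791, -0.0478, 0.1072]
orientation: [3.14, 0.002, 1.602]
contact_force: [1.4, -6.5, 1.3]
gripper_width: 0.102
gripper_force: 19.6
```

>>> move_arm:
  plan:
    - [0, -0.001, 0.004, 0, 0, 0]
    - [0, -0.0018, 0.008, 0, 0, 0]
    - [0, -0.0026, 0.012, 0, 0, 0]
    - [0, -0.0032, 0.016, 0, 0, 0]
    - [0, -0.0038, 0.02, 0, 0, 0]
    - [0, -0.0044, 0.024, 0, 0, 0]
    - [0, -0.005, 0.028, 0, 0, 0]
    - [0, -0.0054, 0.032, 0, 0, 0]

```text
time_s: 31.42
tcp_pos: [0.473, -0.048, 0.0751]
orientation: [-3.141, 0.001, 1.602]
contact_force: [-4.1, -8.0, 2.2]
gripper_width: 0.098
gripper_force: 19.9
```

>>> move_arm:
  plan:
    - [0, -0.0003, 0.003, 0, 0, 0]
    - [0, -0.0005, 0.006, 0, 0, 0]
    - [0, -0.0007, 0.009, 0, 0, 0]
    - [0, -0.0008, 0.012, 0, 0, 0]
    - [0, -0.0008, 0.015, 0, 0, 0]
    - [0, -0.0008, 0.0165, 0, 0, 0]
    - [0, -0.0008, 0.0165, 0, 0, 0]

```text
time_s: 32.0
tcp_pos: [0.4718, -0.048, 0.0582]
orientation: [-3.14, 0.001, 1.602]
contact_force: [-2.4, -9.0, -3.0]
gripper_width: 0.096
gripper_force: 20.3
```

>>> move_arm:
  plan:
    - [0, 0, 0.001, 0, 0, 0]
    - [0, 0, 0.002, 0, 0, 0]
    - [0, 0, 0.003, 0, 0, 0]
    - [0, 0, 0.004, 0, 0, 0]
    - [0, 0, 0.004, 0, 0, 0]

```text
time_s: 32.42
tcp_pos: [0.4718, -0.048, 0.0545]
orientation: [-3.14, 0.001, 1.602]
contact_force: [-4.2, -9.0, -0.4]
gripper_width: 0.096
gripper_force: 20.2
```

```bash
python3 - <<'E'
from h import *
print(state()["tau"],state()["moment"])
w=grab_frame("wrist"); b=grab_frame("scene")
cv2.imwrite("pics/shut.png",np.hstack([cv2.resize(w,(400,300)),cv2.resize(b[230:380,220:420],(400,300))])[:,:,::-1])
E
```

```text
[ 4.45421889e+00 -4.12700629e+01 -1.31253496e+01  1.74428511e+00
 -3.23477096e-02  8.06139666e-02] [-1.31771286  0.32053651  0.0255105 ]
```

View pics/shut.png

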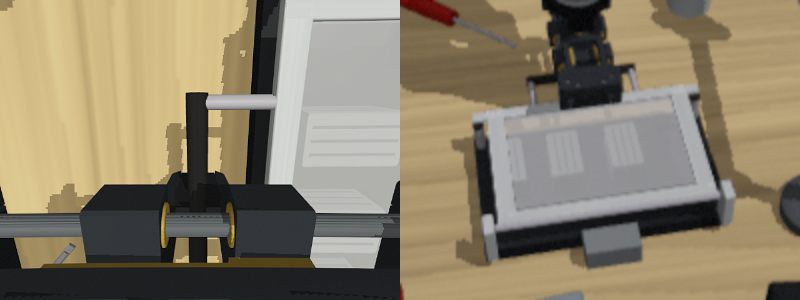

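```bash
python3 - <<'E'
from h import *
C=cam("wrist"); 
for z in (.04,.05,.06,.07,.08): print(z,onplane(C,[(197*1.6,93*1.6),(240*1.6,102*1.6),(188*1.6,150*1.6),(207*1.6,150*1.6)],z).round(4)[:,:2].tolist())
E
```

```text
0.04 [[0.4704, 0.0157], [0.4972, 0.0111], [0.4656, -0.021], [0.4781, -0.0206]]
0.05 [[0.4704, 0.0163], [0.4953, 0.012], [0.466, -0.0179], [0.4776, -0.0175]]
0.06 [[0.4705, 0.0168], [0.4934, 0.0129], [0.4663, -0.0147], [0.4771, -0.0144]]
0.07 [[0.4705, 0.0174], [0.4915, 0.0137], [0.4667, -0.0115], [0.4765, -0.0112]]
0.08 [[0.4705, 0.0179], [0.4896, 0.0146], [0.4671, -0.0084], [0.476, -0.0081]]
```

>>> move_arm:
  plan:
    - [0, 0, 0, 0, 0, 0]
    - [0, 0, 0, 0, 0, 0]
    - [0, 0, 0, 0, 0, 0]
    - [0, 0, 0, 0, 0, 0]
    - [0, 0, -0.02, 0, 0, 0]
    - [0, 0, -0.045, 0, 0, 0]
    - [0, 0, -0.06, 0, 0, 0]
    - [0, 0, -0.06, 0, 0, 0]
  jaw: 0.6

```text
time_s: 33.18
tcp_pos: [0.4737, -0.0474, 0.1171]
orientation: [3.137, 0.002, 1.602]
contact_force: [0.6, 0.1, -0.5]
gripper_width: 0.404
gripper_force: 0.0
```

>>> move_arm:
  plan:
    - [0, 0, 0, 0, 0, 0]
    - [0, 0, 0, 0, 0, 0]
    - [0, 0, 0, 0, 0, 0]
    - [0, 0, 0, 0, 0, 0]
    - [0, 0, 0, 0, 0, 0]
    - [0, 0, 0, 0, 0, 0]
    - [0, 0, 0, 0, 0, 0]
    - [0, 0, 0, 0, 0, 0]
  jaw: 1

```text
time_s: 33.85
tcp_pos: [0.4725, -0.0472, 0.1145]
orientation: [-3.141, -0.0, 1.602]
contact_force: [0.3, 0.7, 0.1]
gripper_width: 0.004
gripper_force: 0.0
```

>>> move_arm:
  plan:
    - [0, 0, 0.008, 0, 0, 0]
    - [0, 0, 0.014, 0, 0, 0]
    - [0, 0, 0.019, 0, 0, 0]
    - [0, 0, 0.022, 0, 0, 0]
    - [0, 0, 0.024, 0, 0, 0]
    - [0, 0, 0.026, 0, 0, 0]
    - [0, 0, 0.027, 0, 0, 0]
    - [0, 0, 0.028, 0, 0, 0]

```text
time_s: 34.52
tcp_pos: [0.4726, -0.0472, 0.0866]
orientation: [-3.142, 0.0, 1.602]
contact_force: [-0.4, 0.8, 2.0]
gripper_width: 0.003
gripper_force: 0.7
```

>>> move_arm:
  plan:
    - [0, 0, 0.001, 0, 0, 0]
    - [0, 0, 0.002, 0, 0, 0]
    - [0, 0, 0.002, 0, 0, 0]

```text
time_s: 34.77
tcp_pos: [0.4726, -0.0472, 0.0851]
orientation: [3.141, 0.0, 1.602]
contact_force: [-2.6, 0.4, 6.9]
gripper_width: 0.006
gripper_force: 3.6
```

>>> move_arm:
  plan:
    - [0, 0, 0.001, 0, 0, 0]
    - [0, 0, 0.002, 0, 0, 0]
    - [0, 0, 0.002, 0, 0, 0]

```text
time_s: 35.02
tcp_pos: [0.4726, -0.0472, 0.0847]
orientation: [3.14, 0.001, 1.602]
contact_force: [-8.5, 1.0, 27.5]
gripper_width: 0.001
gripper_force: 13.6
```

>>> move_arm:
  plan:
    - [0, 0, -0.02, 0, 0, 0]
    - [0, 0, -0.06, 0, 0, 0]
    - [0, 0, -0.1, 0, 0, 0]
    - [0, 0, -0.14, 0, 0, 0]
    - [0, 0, -0.18, 0, 0, 0]
    - [0, 0, -0.22, 0, 0, 0]
    - [0, 0, -0.255, 0, 0, 0]
    - [0, 0, -0.255, 0, 0, 0]
  jaw: 0

```text
time_s: 35.68
tcp_pos: [0.4739, -0.0476, 0.3442]
orientation: [3.13, 0.005, 1.602]
contact_force: [-0.6, 0.4, 0.2]
gripper_width: 0.586
gripper_force: 0.0
```

```bash
python3 - <<'E'
from h import *
A=np.array([.5108,-.0227]); B=np.array([.399,.2093]); n=np.array([.571,-.0442])
m=(A+B)/2; d=(B-A)/np.linalg.norm(B-A); h=np.sqrt(.26**2-np.sum((A-m)**2)); pv=m+h*np.array([d[1],-d[0]]); print("pivot",pv,np.linalg.norm(n-pv))
a=lambda p:np.arctan2(*(p-pv)[::-1]); aB=a(B)%(2*np.pi); aN=a(n)%(2*np.pi); print(aB,aN)
plan([(.399,.2093,.338,.468),(.399,.2093,.228,.468)])
T=lambda t:np.r_[pv+.26*np.array([np.cos(t),np.sin(t)]),.228]
N=12; p0=T(aB); y=.468
for i in range(1,N+1):
    t=aB+(aN-aB)*i/N; R=Ro.from_euler("xyz",[np.pi,0,y]); print(R.inv().apply(T(t)-p0).round(4).tolist()[:2], round(-np.degrees(t-aB-(y-.468)),2),T(t).round(3))
    if i==6: p0=T(t); y=.468+t-aB
b=grab_frame("top"); cv2.imwrite("pics/t5.png",b[:,:,::-1])
E
```

```text
pivot [0.65838008 0.19135635] 0.2512410624740017
3.072523706282291 4.357172029118696
[0.2591, -0.0669, 0.0043, 0.74, -0.15, 64.97] rows 10
[0.0, -0.0, 0.11, 0.0, 0.0, 0.0] rows 3
[-0.0129, 0.0246] -6.13 [0.399 0.181 0.228]
[-0.0232, 0.0505] -12.27 [0.401 0.154 0.228]
[-0.0306, 0.0773] -18.4 [0.407 0.127 0.228]
[-0.0351, 0.1048] -24.53 [0.415 0.1   0.228]
[-0.0366, 0.1326] -30.67 [0.426 0.074 0.228]
[-0.0352, 0.1603] -36.8 [0.44  0.05  0.228]
[-0.0129, 0.0246] -6.13 [0.456 0.028 0.228]
[-0.0232, 0.0505] -12.27 [0.475 0.007 0.228]
[-0.0306, 0.0773] -18.4 [ 0.496 -0.011  0.228]
[-0.0351, 0.1048] -24.53 [ 0.518 -0.028  0.228]
[-0.0366, 0.1326] -30.67 [ 0.542 -0.041  0.228]
[-0.0352, 0.1603] -36.8 [ 0.568 -0.052  0.228]
```

>>> move_arm:
  plan:
    - [0.037, -0.01, 0, 0, 0, 7]
    - [0.074, -0.02, 0, 0, 0, 14]
    - [0.11, -0.029, 0, 0, 0, 21]
    - [0.148, -0.038, 0, 0, 0, 28]
    - [0.185, -0.048, 0, 0, 0, 35]
    - [0.222, -0.058, 0, 0, 0, 42]
    - [0.259, -0.067, 0, 0, 0, 49]
    - [0.259, -0.067, 0, 0, 0, 56]

```text
time_s: 36.4
tcp_pos: [0.3961, 0.2121, 0.3363]
orientation: [-3.14, 0.002, 0.716]
contact_force: [0.6, 0.2, -0.2]
gripper_width: 1.003
gripper_force: 0.0
```

>>> move_arm:
  plan:
    - [0, 0, 0, 0, 0, 7]
    - [0, 0, 0, 0, 0, 9]
    - [0, 0, 0, 0, 0, 9]
    - [0, 0, 0, 0, 0, 9]

```text
time_s: 36.73
tcp_pos: [0.3974, 0.2096, 0.3366]
orientation: [-3.141, 0.002, 0.564]
contact_force: [-0.4, -0.5, -0.3]
gripper_width: 1.002
gripper_force: 0.0
```

```bash
python3 - <<'E'
from h import *
plan([(.399,.2093,.338,.468),(.399,.2093,.228,.468)])
E
```

```text
[0.0012, 0.0011, -0.0014, -0.03, 0.1, 5.48] rows 1
[0.0, -0.0, 0.11, 0.0, 0.0, 0.0] rows 3
```

Descend, grip, check.

>>> move_arm:
  plan:
    - [0.001, 0.001, 0, 0, 0, 5.5]
    - [0.001, 0.001, 0.03, 0, 0, 5.5]
    - [0.001, 0.001, 0.06, 0, 0, 5.5]
    - [0.001, 0.001, 0.09, 0, 0, 5.5]
    - [0.001, 0.001, 0.109, 0, 0, 5.5]
    - [0.001, 0.001, 0.109, 0, 0, 5.5]

```text
time_s: 37.23
tcp_pos: [0.3974, 0.2085, 0.225]
orientation: [-3.14, 0.008, 0.467]
contact_force: [0.2, -0.2, -0.7]
gripper_width: 0.998
gripper_force: 0.0
```

>>> move_arm:
  plan:
    - [0, 0, 0, 0, 0, 0]
    - [0, 0, 0, 0, 0, 0]
    - [0, 0, 0, 0, 0, 0]
    - [0, 0, 0, 0, 0, 0]
    - [0, 0, 0, 0, 0, 0]
    - [0, 0, 0, 0, 0, 0]
    - [0, 0, 0, 0, 0, 0]
    - [0, 0, 0, 0, 0, 0]
  jaw: 1
  grip_force: 15

```text
time_s: 37.9
tcp_pos: [0.3988, 0.2094, 0.2287]
orientation: [-3.141, 0.0, 0.466]
contact_force: [-0.0, -0.7, 2.9]
gripper_width: 0.425
gripper_force: 15.0
```

>>> move_arm:
  plan:
    - [0, 0, 0, 0, 0, 0]
    - [0, 0, 0, 0, 0, 0]

```text
time_s: 38.07
tcp_pos: [0.3988, 0.2093, 0.2287]
orientation: [-3.141, 0.0, 0.466]
contact_force: [-2.1, -0.3, 1.9]
gripper_width: 0.429
gripper_force: 15.0
```

>>> move_arm:
  plan:
    - [-0.013, 0.0246, 0, 0, 0, -6.1]
    - [-0.023, 0.0505, 0, 0, 0, -12.3]
    - [-0.0306, 0.077, 0, 0, 0, -18.4]
    - [-0.035, 0.105, 0, 0, 0, -24.5]
    - [-0.0366, 0.1326, 0, 0, 0, -30.7]
    - [-0.035, 0.16, 0, 0, 0, -36.8]

```text
time_s: 38.57
tcp_pos: [0.4417, 0.0501, 0.2289]
orientation: [3.138, -0.005, 1.113]
contact_force: [19.3, 15.3, -9.4]
gripper_width: 0.429
gripper_force: 15.0
```

>>> move_arm:
  plan:
    - [-0.013, 0.0246, 0, 0, 0, -6.1]
    - [-0.023, 0.0505, 0, 0, 0, -12.3]
    - [-0.0306, 0.077, 0, 0, 0, -18.4]
    - [-0.035, 0.105, 0, 0, 0, -24.5]
    - [-0.0366, 0.1326, 0, 0, 0, -30.7]
    - [-0.035, 0.16, 0, 0, 0, -36.8]
    - [-0.035, 0.16, 0, 0, 0, -36.8]
    - [-0.035, 0.16, 0, 0, 0, -36.8]

```text
time_s: 39.23
tcp_pos: [0.5692, -0.051, 0.2287]
orientation: [3.138, -0.002, 1.752]
contact_force: [4.6, 8.4, 1.9]
gripper_width: 0.426
gripper_force: 15.0
```

>>> move_arm:
  plan:
    - [0, 0, 0, 0, 0, 0]
    - [0, 0, 0, 0, 0, 0]
    - [0, 0, 0, 0, 0, 0]
    - [0, 0, 0, 0, 0, 0]

```text
time_s: 39.57
tcp_pos: [0.5682, -0.0507, 0.2288]
orientation: [3.138, -0.002, 1.751]
contact_force: [4.4, 7.6, 0.9]
gripper_width: 0.428
gripper_force: 15.0
```

Camera at (0.568, −0.051), about 7 mm from the nest middle. Release, lift and step clear.

>>> move_arm:
  plan:
    - [0, 0, 0, 0, 0, 0]
    - [0, 0, 0, 0, 0, 0]
    - [0, 0, 0, 0, 0, 0]
    - [0, 0, 0, 0, 0, 0]
    - [0, 0, 0, 0, 0, 0]
    - [0, 0, -0.03, 0, 0, 0]
    - [0, 0, -0.07, 0, 0, 0]
    - [0, 0, -0.11, 0, 0, 0]
  jaw: 0.2

```text
time_s: 40.23
tcp_pos: [0.5667, -0.0521, 0.3396]
orientation: [-3.14, -0.001, 1.75]
contact_force: [0.6, 0.3, 0.7]
gripper_width: 0.797
gripper_force: 0.0
```

>>> move_arm:
  plan:
    - [-0.035, -0.02, 0, 0, 0, 0]
    - [-0.07, -0.04, 0, 0, 0, 0]
    - [-0.105, -0.06, 0, 0, 0, 0]
    - [-0.14, -0.08, 0, 0, 0, 0]
    - [-0.175, -0.1, 0, 0, 0, 0]
    - [-0.21, -0.12, 0, 0, 0, 0]
    - [-0.245, -0.14, 0, 0, 0, 0]
    - [-0.28, -0.16, 0, 0, 0, 0]

```text
time_s: 40.9
tcp_pos: [0.4588, -0.358, 0.3387]
orientation: [-3.142, 0.0, 1.75]
contact_force: [0.5, 0.1, 0.6]
gripper_width: 0.799
gripper_force: 0.0
```

>>> move_arm:
  plan:
    - [-0.035, -0.02, 0, 0, 0, 0]
    - [-0.07, -0.04, 0, 0, 0, 0]
    - [-0.07, -0.04, 0, 0, 0, 0]
    - [-0.07, -0.04, 0, 0, 0, 0]

```text
time_s: 41.23
tcp_pos: [0.4321, -0.4339, 0.3377]
orientation: [-3.141, -0.001, 1.748]
contact_force: [0.4, 1.4, 0.1]
gripper_width: 0.797
gripper_force: 0.0
```

```bash
python3 - <<'E'
from h import *
print(state()["contact_force"],state()["gripper_width"])
a=grab_frame("top"); b=grab_frame("scene")
cv2.imwrite("pics/fin.png",np.vstack([np.hstack([cv2.resize(a,(400,300)),cv2.resize(b,(400,300))]),np.hstack([cv2.resize(a[140:290,220:420],(400,300)),cv2.resize(b[190:370,220:460],(400,300))])])[:,:,::-1])
E
```

```text
[0.37357848 1.42635264 0.08599489] 0.7973098067526564
```

View pics/fin.png

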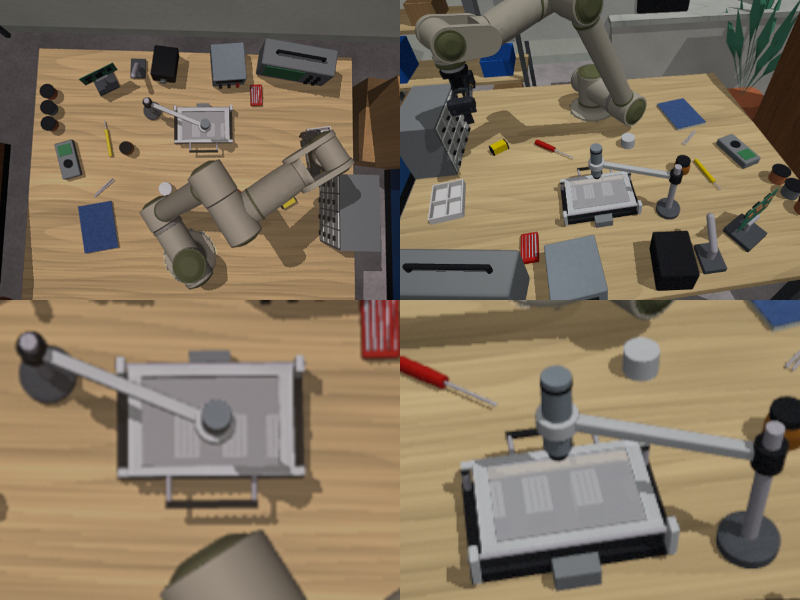

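The final views show the modules in the nest under the shut cover, the camera over the middle, the bystanders where they were, and the robot clear.

```bash
python3 -c "
from workcell import *
print(job_done())"
```

```text
the job is handed in; nothing more can be done
None
```

The job is handed in: all three modules found on the desk are in pockets 0, 1 and 2, the cover is down on its stop, and the camera stands about 7 mm from the middle of the pocket row; the judge returned no verdict.

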